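# Third hand for the wood carver: hold a block against the panel

## Task

Take the tall oblong block out of the pocket tray and press one of its narrow ends flat against the inner face of the panel in the jig, upright, centred on the screw hole and so clear of the bed, with only the block touching panel and jig, so that the carver can screw it on from behind. Press steadily with about 11 N, which brings the sprung carriage's brass pointer between its two steel ribs; never go on to 20 N (20 mm of travel), and finish while still holding the block and pressing: do not let go. Leave the other tray parts in their pockets and the gouge between tray and jig where it lies.

Things in the scene. Friction and masses are not known exactly. Their poses are not given: they have to be found in the camera images.
- tall_block: The part to hold: plain oblong wooden block, 44 long (its x) x 24 wide (its y) x 50 tall (its z), about 40 g. Origin: centre of its underside. It stands upright in one of the four tray pockets (which one changes), its underside 4 mm above the table and 38 mm of it standing out of the tray.
- block_center (a point): The middle of tall_block: 25 mm above its underside; axes as tall_block.
- tray: Fixed plywood pocket tray 140 x 140 x 16 high. Origin: centre of its underside on the table. Four pockets centred at x = +-33, y = +-34 mm in its frame, each 48 long (x) x 28 wide (y), 12 deep, floor 4 mm above the table. Parts fit with 2 mm play on each side; their x lies along the tray's x.
- short_block: Wrong part in the tray: the same 44 x 24 oblong but only 30 tall. Origin: centre of underside. Leave it in its pocket.
- round_a: Wrong part in the tray: round wooden peg, 24 across, 50 tall. Origin: centre of underside. Leave it in its pocket.
- round_b: Wrong part in the tray: a second round wooden peg, 24 across, 50 tall. Origin: centre of underside. Leave it in its pocket.
- jig: Fixed wooden jig that holds the panel. Bed 175 (x, -72.5 to +102.5) x 190 (y) x 12 thick; origin on the table straight below the panel's inner face at rest; x is the pressing direction (into the panel), z up. Two brackets 45 tall behind the panel (x 85 to 99, y +-45) carry guide rods and springs; the space in front of the panel is free.
- screw_hole (a point): On the upright wooden panel 130 long (y) x 14 thick (x) x 64 tall on the sprung carriage, moving with it; lower edge 1, top edge 65 above the bed. This point: mouth of the 6 mm screw hole on its inner face, mid-length, 45 above the table, 33 above the bed; a dark notch in the top edge is straight above it. x points into the panel (press along +x), y along it, z up. Outer face carved.
- carriage (a joint): Travel of the sprung carriage and panel along the jig's +x, in m: 0 at rest, end stop 0.024. Spring: 1 mm per newton of press (1000 N/m, no preload). A brass pointer at the panel's -y end (79 mm from the middle) moves over two steel ribs on the bed; it is between their inner edges from 6 mm (6 N) to 16 mm (16 N).
- gouge_a: Bystander: carving gouge lying between tray and jig, 205 x 28 x 28 mm. Leave alone.
Not all that is in view belongs to the job. Leave any black look-alike of the tall_block alone. Of the things that look like the tray, take the one that is farthest from the robot's base at the start.

How it is judged:
By the outcome, as a careful person would: the job done as asked, in the order asked, and still so for the second after the job is handed in, while the arm keeps its last pose, push and grip.
It also fails if it takes over 42 s, if anything falls off the work surface, if the arm or the gripper's body presses on something with over 40 N, if the wrist force passes 120 N, or if a joint passes its speed limit or range.

## Robot

A 6-joint arm with a two-finger parallel gripper is mounted at the origin on the work surface. World frame = base frame: x ahead of the robot, y to its left, z up, the work surface at z = 0. Lengths are in m, angles in rad, forces in N, time in s.
With the tool pointing down it reaches from about 0.35 to 0.975 m from the base axis. Payload 4.9 kg.
Tool frame: the origin (TCP) lies at the very end of the fingers, on their centre line; the grasp point (between the pads) lies 19 mm behind it; y points along the fingers, x is the direction in which the jaws open and shut, and the axes are right-handed (so a half turn about y gives the same grasp; the last joint's range is limited). The gripper opens to 85 mm and grips with 20 to 120 N. Pads are 22 mm wide; open, the fingers measure 114 mm over their backs; the gripper's body (76 mm by 85 mm) begins 54 mm behind the grasp point. The pads swing forward as they close: fully open they stand 13 mm farther back than shut.
Start: joints at [1.056, 0.053, 1.613, -0, 1.476, -0.119], TCP at [0.241, 0.577, 0.209] pointing down, gripper open.
Joint ranges: [-3.01, 3.01], [-1.01, 2.22], [0.06, 2.58], [-1.02, 4.17], [0.09, 2.62], [-3.14, 3.14]. Speed limits (rad/s): [2.57, 2.57, 3.14, 3.14, 3.14, 3.14].

## Interface

Orientations are given as a unit quaternion [x, y, z, w].
In Python, from plant import * gives the robot as it stands.
- The arm moves only by the shell command python3 -m pendant 'ROWS' [OPENING] [FORCE]. ROWS is JSON, a list of rows, each a list of 2 entries, a list of its own where there are three numbers: the shift along the tool's x, y, z in cm, then the turn about the tool's y in rad. In form: [[[dx, dy, dz], yaw], ...]. A call has 1 to 12 rows; each row shifts and turns the commanded pose from where the row before left it, along the tool's axes as they then stand; what a row does not reach is not made up. A row lasts 1/8 s, in which the tool goes at most 62.5 mm and 10.7 degrees, less where a joint would pass 70% of its speed; a pose out of reach is approached as far as the arm can. A call with a gripper value outside its range is refused whole. OPENING is the finger opening in cm, from 0 to 8.54, set as the call begins (- or left out, the last holds). The fingers move at their own pace and stop on an object; FORCE is the grip in N (left out, the last holds). Time passes only in rows, so rows that do not move let the fingers close. It gives the time, the measured TCP pose, the force and the opening at its end, in the units of the state.
- get_obs(): the state, without advancing time (a new reading comes with each control period).
- read_camera(name): name is "side" or "top"; returns a dict with "color" (384x512x3 uint8, blue, green, red), "range_z" (384x512 float32, m along the optical axis (not along the pixel's ray), 0 where there is no reading), "vertical_fov" (degrees; the focal length in pixels is half the picture's height over the tangent of half this angle, whatever the lens; pixels are square), "cx", "cy" (the principal point, pixels), "world_from_camera" (4x4, takes a point from camera to world coordinates). Camera axes: x right, y down, z forward; pixel columns grow to the right and rows downward; lengths in m; the calibration is good to about 2 mm. A picture is of the moment at which its call begins.
- sign_off(): hands the job in, once; it reports no verdict.
The state is a dict: "t": time; "joint_pos": joint angles; "dq": joint speeds; "effort": joint torques, N m; "position": TCP position; "ee_rot": TCP orientation; "contact_force": force on the tool from outside, world axes, zero at the start; "torque": the same for the moment, N m; "opening": opening from 0.0 (shut) to 1.0 (fully open).
Only numpy, scipy, OpenCV 4.12 (cv2) and the standard library are available. Lean on these libraries where they do the work, as an engineer would, in place of code of your own. Each camera call takes 0.05 s, during which the arm holds its last target.

## Working session

There is one attempt and no reset: what is moved stays moved. The work goes in short steps, Python scripts to look and compute and a shell command to move; the robot and the scene stay as the last step left them, time stands still between calls to the robot, and variables do not carry over. Pictures are saved under pics/ and viewed, and the job is handed in when it is done.

```bash
ls; mkdir -p pics
python3 - <<'E'
from plant import *
import cv2,numpy as np
o=get_obs()
for k,v in o.items(): print(k,np.round(v,4))
for n in("side","top"):
    c=read_camera(n); cv2.imwrite(f"pics/{n}0.png",c["color"]); np.savez(f"{n}0.npz",**c)
    print(n,c["vertical_fov"],c["cx"],c["cy"],np.round(c["world_from_camera"],4).tolist())
E
```

```text
pics
t 0.0
joint_pos [ 1.056   0.0533  1.6143 -0.      1.476  -0.119 ]
dq [-0.0025  0.001   0.0022 -0.0004  0.0009  0.0001]
effort [ 6.00000e-04 -3.93687e+01 -3.70178e+01 -1.00000e-04  7.00000e-03
  0.00000e+00]
position [0.2406 0.5761 0.2075]
ee_rot [ 0.5889  0.3913 -0.3926 -0.5882]
contact_force [-0.1638  0.0152 -0.5249]
torque [ 0.0046 -0.024  -0.0508]
opening 0.9996
side 49.74977615175688 254.57597145539987 197.20613567198947 [[0.9058, -0.2389, 0.35, 0.0634], [-0.4234, -0.5433, 0.725, -0.7849], [0.0169, -0.8048, -0.5932, 0.6571], [0.0, 0.0, 0.0, 1.0]]
top 52.39704810069076 255.30287852015113 192.00817088307662 [[-0.0204, -0.9869, 0.1602, 0.2473], [-0.9997, 0.0227, 0.0125, -0.0828], [-0.016, -0.1599, -0.987, 1.1576], [0.0, 0.0, 0.0, 1.0]]
```

View pics/side0.png

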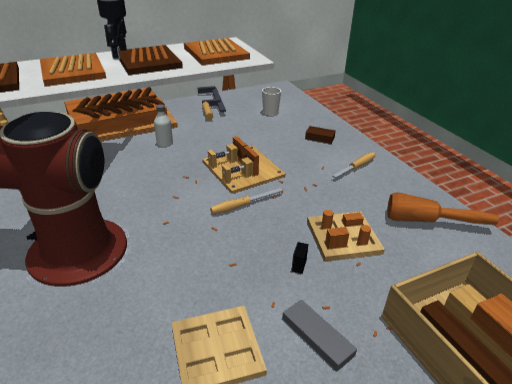

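View pics/top0.png

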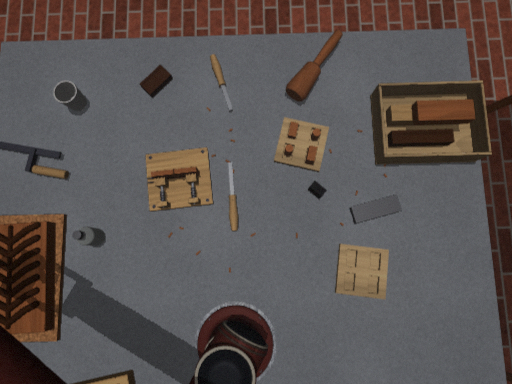

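```bash
cat > h.py <<'E'
import numpy as np,cv2
def P(c,u,v,z=None):
    H=c["color"].shape[0]; f=H/2/np.tan(np.radians(float(c["vertical_fov"]))/2)
    T=c["world_from_camera"]; d=np.array([(u-c["cx"])/f,(v-c["cy"])/f,1.])
    if z is None:
        r=c["range_z"][int(round(v)),int(round(u))]; return T[:3,:3]@(d*r)+T[:3,3]
    w=T[:3,:3]@d; return T[:3,3]+w*(z-T[2,3])/w[2]
def proj(c,p):
    H=c["color"].shape[0]; f=H/2/np.tan(np.radians(float(c["vertical_fov"]))/2)
    T=c["world_from_camera"]; q=T[:3,:3].T@(np.array(p)-T[:3,3]); return q[0]/q[2]*f+c["cx"],q[1]/q[2]*f+c["cy"]
def cloud(c):
    H,W=c["range_z"].shape; f=H/2/np.tan(np.radians(float(c["vertical_fov"]))/2)
    u,v=np.meshgrid(np.arange(W),np.arange(H)); r=c["range_z"]
    q=np.stack([(u-c["cx"])/f*r,(v-c["cy"])/f*r,r],-1)
    T=c["world_from_camera"]; return q@T[:3,:3].T+T[:3,3]
def crop(c,u0,v0,u1,v1,name,k=8):
    im=c["color"][v0:v1,u0:u1]; cv2.imwrite("pics/"+name,cv2.resize(im,None,fx=k,fy=k,interpolation=cv2.INTER_CUBIC))
E
python3 - <<'E'
from h import *
t=dict(np.load("top0.npz"));s=dict(np.load("side0.npz"))
crop(t,265,110,340,180,"tt.png");crop(t,140,140,220,215,"tj.png")
crop(s,300,200,390,265,"st.png");crop(s,195,130,290,200,"sj.png")
for u,v in [(293,129),(316,134),(289,149),(311,155),(283,120)]: print(u,v,P(t,u,v).round(3))
for u,v in [(228,180),(234,210),(230,165)]: print('gouge',P(t,u,v).round(3))
for u,v in [(175,174),(190,174),(150,155),(208,205)]: print('jig',P(t,u,v).round(3))
E
```

```text
293 129 [ 0.619 -0.185  0.032]
316 134 [ 0.594 -0.25   0.055]
289 149 [ 0.551 -0.17   0.055]
311 155 [ 0.532 -0.233  0.052]
283 120 [ 0.659 -0.158  0.   ]
gouge [0.473 0.013 0.002]
gouge [ 0.379 -0.005  0.026]
gouge [0.517 0.006 0.015]
jig [0.48  0.158 0.075]
jig [0.482 0.118 0.063]
jig [0.555 0.249 0.01 ]
jig [ 0.399  0.075 -0.002]
```

View pics/tt.png

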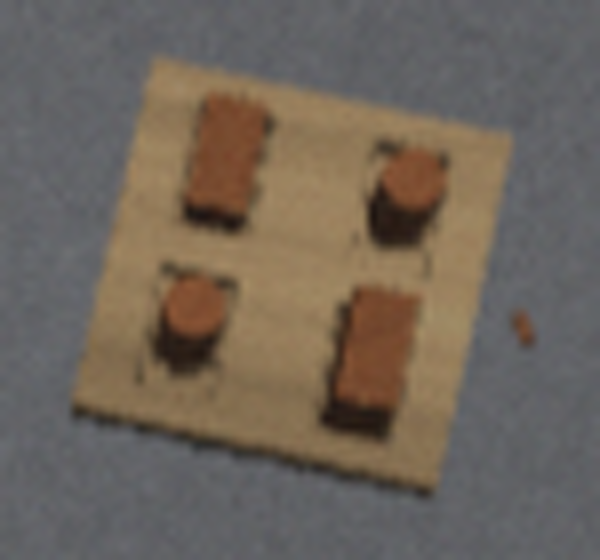

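View pics/tj.png

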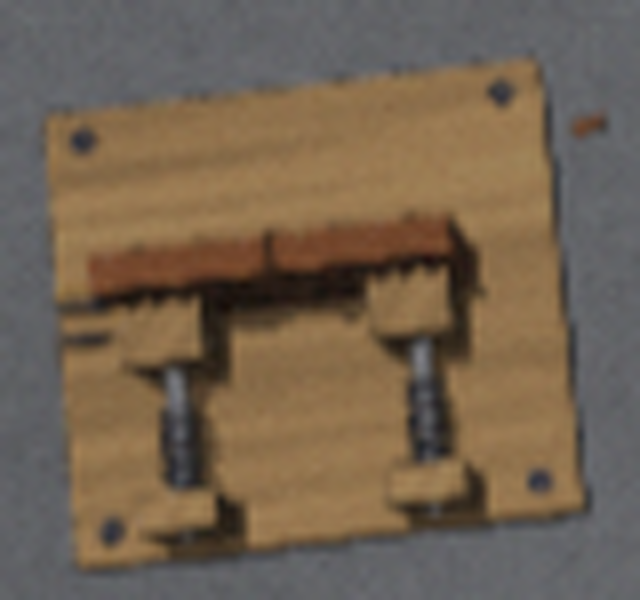

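View pics/st.png

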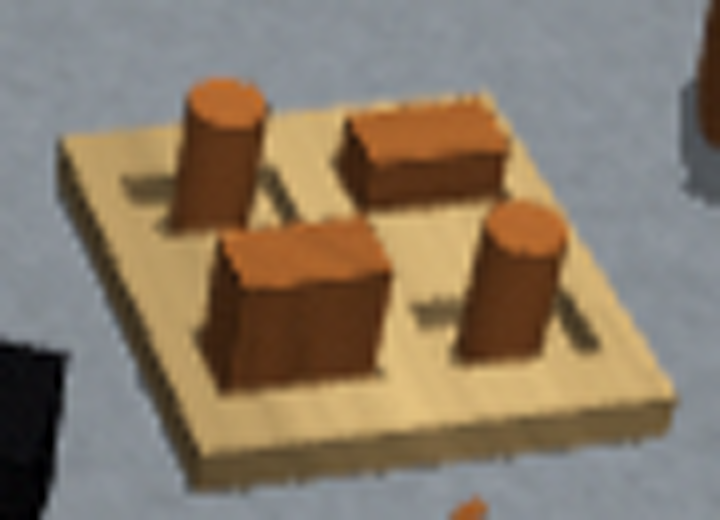

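View pics/sj.png

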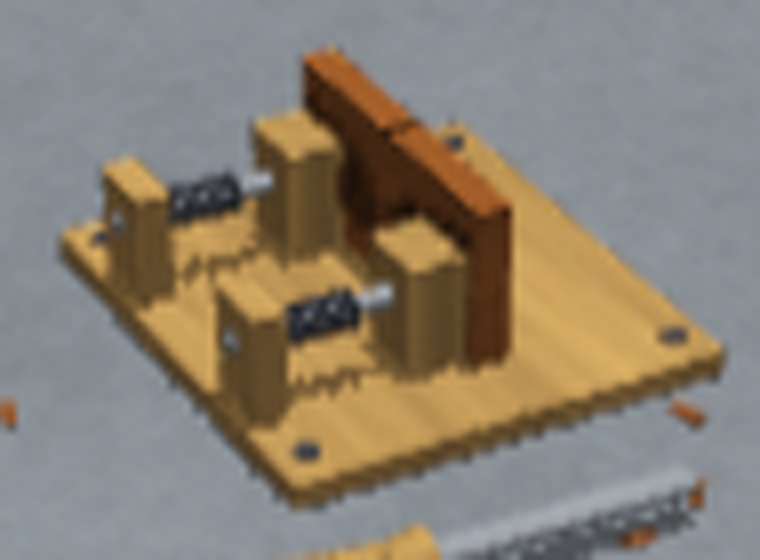

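```bash
cat > fit.py <<'E'
from h import *
t=dict(np.load("top0.npz"));s=dict(np.load("side0.npz"))
def px(o,pts,k=8): return [(o[0]+(a+.5)/k-.5,o[1]+(b+.5)/k-.5) for a,b in pts]
def rigid(model,W):
    m=np.array(model);W=np.array(W)[:,:2];mc=m.mean(0);wc=W.mean(0)
    A=(m-mc);B=(W-wc);th=np.arctan2((A[:,0]*B[:,1]-A[:,1]*B[:,0]).sum(),(A*B).sum())
    R=np.array([[np.cos(th),-np.sin(th)],[np.sin(th),np.cos(th)]]);o=wc-R@mc
    return o,th,(W-(m@R.T+o))*1000
def rep(n,c,pts,model,z):
    W=[P(c,u,v,z) for u,v in pts]; o,th,r=rigid(model,W); print(n,o.round(4),np.degrees(th).round(2),'res mm',r.round(1).tolist()); return o,th
q=.07
# tray: far-left,far-right,near-right,near-left (world far=+x,left=+y)
tm=[(q,q),(q,-q),(-q,-q),(-q,q)]
rep('tray top',t,px((265,110),[(157,58),(512,133),(435,484),(77,403)]),tm,.016)
rep('tray side',s,px((300,200),[(60,140),(488,95),(675,402),(203,455)]),[(-q,q),(q,q),(q,-q),(-q,-q)],.016)
# block top: corners
b=[(.022,.012),(.022,-.012),(-.022,-.012),(-.022,.012)]
rep('blk top',t,px((265,110),[(355,285),(420,292),(396,407),(337,400)]),b,.054)
rep('blk side',s,px((300,200),[(217,233),(368,215),(390,270),(240,290)]),[(-.022,.012),(.022,.012),(.022,-.012),(-.022,-.012)],.054)
# jig: jig x -> world -x ; far-left = (-.0725,-.095)
jm=[(-.0725,-.095),(-.0725,.095),(.1025,.095),(.1025,-.095)]
rep('jig top',t,px((140,140),[(47,115),(537,62),(586,505),(78,566)]),jm,.012)
rep('jig side',s,px((195,130),[(62,238),(455,122),(722,352),(300,490)]),[(.1025,-.095),(-.0725,-.095),(-.0725,.095),(.1025,.095)],.012)
pm=[(0,-.065),(0,.065),(.014,.065),(.014,-.065)]
rep('pan top',t,px((140,140),[(88,256),(450,216),(452,256),(95,297)]),pm,.077)
rep('pan side',s,px((195,130),[(332,48),(512,205),(470,215),(303,62)]),pm,.077)
print('notch',P(t,*px((140,140),[(270,250)])[0],.077),P(s,*px((195,130),[(400,130)])[0],.077))
E
python3 fit.py
```

```text
tray top [ 0.5791 -0.2108] -14.37 res mm [[-1.0, -1.1], [0.4, 0.9], [0.6, 1.6], [0.1, -1.5]]
tray side [ 0.5745 -0.213 ] -14.91 res mm [[0.1, -0.7], [-0.4, 0.1], [-1.1, 0.1], [1.4, 0.5]]
blk top [ 0.538  -0.2351] -11.52 res mm [[-0.9, -0.4], [0.6, -0.3], [1.0, 1.5], [-0.7, -0.8]]
blk side [ 0.5344 -0.2369] -14.78 res mm [[0.4, -0.7], [1.2, -0.2], [-0.8, 1.1], [-0.8, -0.2]]
jig top [0.4953 0.1626] -174.55 res mm [[-0.5, -1.2], [-2.4, 1.6], [1.7, 0.1], [1.2, -0.4]]
jig side [0.4917 0.1579] -173.91 res mm [[2.1, -2.5], [-0.4, 0.8], [-2.8, 0.5], [1.1, 1.2]]
pan top [0.4937 0.1626] -174.78 res mm [[0.6, -0.0], [0.2, 0.6], [-0.4, 1.1], [-0.4, -1.6]]
pan side [0.4911 0.1588] -174.82 res mm [[0.3, 0.5], [0.8, 1.3], [-1.3, 2.2], [0.2, -4.0]]
notch [0.48900641 0.16244093 0.077     ] [0.48368391 0.15800551 0.077     ]
```

```bash
cat > go.py <<'E'
from plant import *
import numpy as np
from scipy.spatial.transform import Rotation as R
def pose():
    o=get_obs(); return o,np.array(o["position"]),R.from_quat(o["ee_rot"])
def to(x,y,z,blockyaw=None):
    o,p,r=pose(); m=r.as_matrix()
    print('t',round(o["t"],2),'pos',p.round(4),'axes x',m[:,0].round(3),'y',m[:,1].round(3),'z',m[:,2].round(3),'F',np.round(o["contact_force"],2),'op',round(o["opening"],3))
    print('shift cm',(m.T@(np.array([x,y,z])-p)*100).round(2))
    if blockyaw is not None:
        h=np.degrees(np.arctan2(m[1,0],m[0,0])); d=(blockyaw+90-h+90)%180-90
        print('heading',h.round(2),'world turn deg',d.round(2),'turn about tool y rad',np.radians(d*np.sign(m[2,1])).round(4), 'j6',np.round(o["joint_pos"][5],3))
E
python3 -c "
from go import *
to(.5364,-.2365,.15,-14.6)"
```

```text
t 0.1 pos [0.2406 0.5761 0.2076] axes x [ 0.385  0.923 -0.002] y [-0.001 -0.002 -1.   ] z [-0.923  0.385  0.   ] F [ 0.36  0.52 -0.14] op 1.0
shift cm [-63.57   5.86 -58.62]
heading 67.33 world turn deg 8.07 turn about tool y rad -0.1409 j6 -0.119
```

```bash
python3 -m pendant '[[[-2,0,-2],0],[[-3.6,0,-3.3],0],[[-3.6,0,-3.3],0],[[-3.6,0,-3.3],0],[[-3.6,0,-3.3],0],[[-3.6,0,-3.3],0],[[-3.6,0,-3.3],0],[[-3.6,0,-3.3],0],[[-3.6,0,-3.3],0],[[-3.6,0,-3.3],0],[[-3.6,0,-3.3],0],[[-3.6,0,-3.3],0]]' 4.6 80
python3 -m pendant '[[[-3.6,0,-3.3],0],[[-3.6,0,-3.3],0],[[-3.6,0,-3.3],0],[[-3.6,0,-3.3],0],[[-3.6,0,-3.3],0],[[-2.6,2,-2.4],0],[[-1.4,2,-1.5],-0.07],[[0,0,0],-0.07],[[0,0,0],0]]'
python3 - <<'E'
from go import *
from h import *
to(.5364,-.2365,.15,-14.6)
for n in("side","top"):
    c=read_camera(n); np.savez(n+"1.npz",**c)
    crop(c,*((300,150,400,265) if n=="side" else (255,100,355,190)),n+"1.png",5 if n=="side" else 6)
E
```

```text
t: 1.6
position: [0.434, 0.0436, 0.2084]
ee_rot: [-0.589, -0.392, 0.392, 0.589]
contact_force: [0.7, 0.2, 0.5]
opening: 0.539
t: 2.72
position: [0.5369, -0.2365, 0.1677]
ee_rot: [-0.559, -0.432, 0.432, 0.561]
contact_force: [-0.2, 0.1, 0.4]
opening: 0.542
t 2.73 pos [ 0.5369 -0.2365  0.1677] axes x [0.254 0.967 0.001] y [-0.001  0.001 -1.   ] z [-0.967  0.254  0.002] F [-0.23  0.13  0.39] op 0.542
shift cm [-0.02  1.77  0.05]
heading 75.27 world turn deg 0.13 turn about tool y rad -0.0022 j6 -1.855
```

View pics/side1.png

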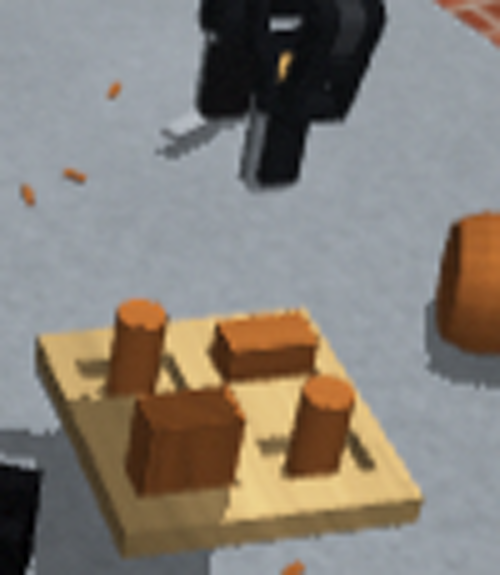

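View pics/top1.png

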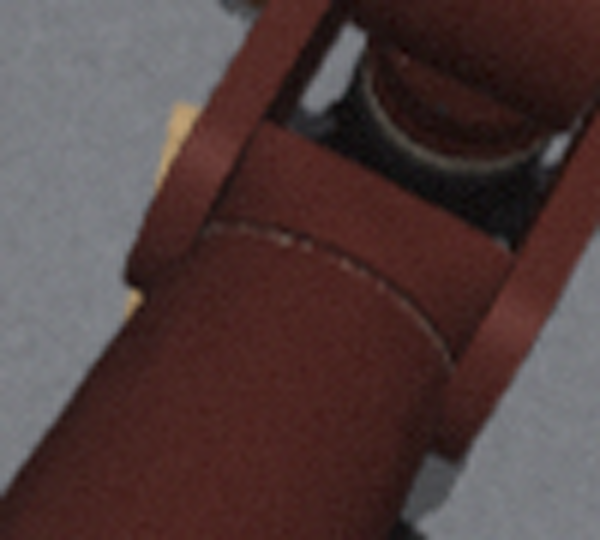

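```bash
python3 -m pendant '[[[0,2.5,0],0],[[0,3,0],0],[[0,3,0],0],[[0,2.5,0],0],[[0,1.5,0],0],[[0,0,0],0],[[0,0,0],0]]'
python3 - <<'E'
from go import *
from h import *
to(.5364,-.2365,.021,-14.6)
c=read_camera("side"); crop(c,300,190,390,265,"side2.png",8)
E
```

```text
t: 3.7
position: [0.5383, -0.2369, 0.0451]
ee_rot: [0.56, 0.432, -0.432, -0.559]
contact_force: [0.1, 0.2, 0.1]
opening: 0.54
t 3.7 pos [ 0.5383 -0.2369  0.0451] axes x [ 0.253  0.967 -0.001] y [ 0.002 -0.001 -1.   ] z [-0.967  0.253 -0.002] F [0.11 0.19 0.12] op 0.54
shift cm [-0.01  2.41  0.2 ]
heading 75.34 world turn deg 0.06 turn about tool y rad -0.001 j6 -1.856
```

View pics/side2.png

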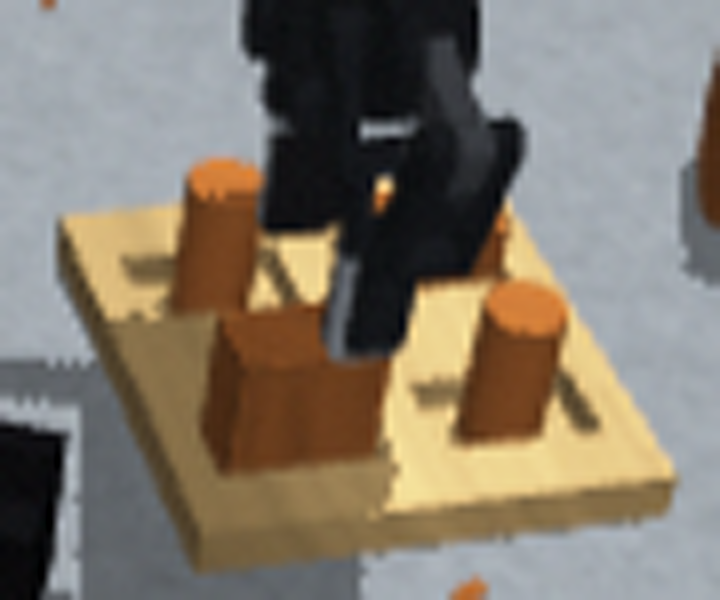

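Run:
```python
from h import *
c=dict(np.load("side0.npz"))
p=np.array([.5383,-.2369,.0451]);x=np.array([.253,.967,0]);z=np.array([-.967,.253,0])
for zz in (0.045,.052):
  for a in(.023,.035):
    for b in(-.011,.011):
      q=p-x*a+z*b; q[2]=zz; u,v=proj(c,q); print(zz,a,b,round((u-300)*8),round((v-190)*8))
```

```text
0.045 0.023 -0.011 374 399
0.045 0.023 0.011 298 408
0.045 0.035 -0.011 390 429
0.045 0.035 0.011 313 438
0.052 0.023 -0.011 378 380
0.052 0.023 0.011 302 389
0.052 0.035 -0.011 394 410
0.052 0.035 0.011 317 419
```

Run:
```python
from h import *
from plant import *
c=read_camera("side"); np.savez("side2.npz",**c)
C=cloud(c)
for y in (250,290,320,335,350):
  for x in (335,350,370,385,400):
    u=round(300+x/8);v=round(190+y/8); print((x,y),C[v,u].round(3),end=' ')
  print()
print('block top',[C[round(190+y/8),round(300+x/8)].round(3) for x,y in((250,335),(290,340),(300,330))])
print('block face',[C[round(190+y/8),round(300+x/8)].round(3) for x,y in((260,420),(300,420),(350,420))])
```

```text
(335, 250) [ 0.521 -0.26   0.105] (350, 250) [ 0.518 -0.27   0.114] (370, 250) [ 0.516 -0.279  0.121] (385, 250) [ 0.512 -0.288  0.129] (400, 250) [ 0.514 -0.292  0.131] 
(335, 290) [ 0.521 -0.264  0.094] (350, 290) [ 0.526 -0.264  0.093] (370, 290) [ 0.523 -0.273  0.101] (385, 290) [ 0.528 -0.274  0.099] (400, 290) [ 0.532 -0.275  0.1  ] 
(335, 320) [ 0.522 -0.265  0.084] (350, 320) [ 0.522 -0.27   0.088] (370, 320) [ 0.526 -0.273  0.088] (385, 320) [ 0.528 -0.276  0.09 ] (400, 320) [ 0.534 -0.275  0.087] 
(335, 335) [ 0.522 -0.266  0.079] (350, 335) [ 0.523 -0.271  0.082] (370, 335) [ 0.526 -0.273  0.083] (385, 335) [ 0.529 -0.276  0.084] (400, 335) [ 0.535 -0.275  0.082] 
(335, 350) [ 0.522 -0.267  0.074] (350, 350) [ 0.525 -0.269  0.075] (370, 350) [ 0.528 -0.272  0.076] (385, 350) [ 0.537 -0.268  0.07 ] (400, 350) [ 0.586 -0.221  0.014] 
block top [array([ 0.522, -0.23 ,  0.05 ]), array([ 0.53 , -0.238,  0.054]), array([ 0.536, -0.236,  0.053])]
block face [array([ 0.519, -0.243,  0.032]), array([ 0.534, -0.246,  0.029]), array([ 0.546, -0.252,  0.029])]
```

Run:
```python
from h import *
for f,p,x0,y0,k,us in (("side1.npz",np.array([.5369,-.2365,.1677]),300,150,5,range(344,362)),("side2.npz",np.array([.5383,-.2369,.0451]),300,190,8,range(338,354))):
    c=dict(np.load(f));C=cloud(c);x=np.array([.253,.967,0]);z=np.array([-.967,.253,0])
    m=C.copy()-p; T=np.stack([m@x,m@z,m[...,2]],-1)*1000
    u=353 if k==5 else 346
    for v in (range(170,192) if k==5 else range(214,240)): print(f[:5],v,T[v,u].round(0),T[v,u+2].round(0),c["color"][v,u])
```

```text
side1 170 [-37.  11.  71.] [-650.  319.  489.] [22 19 18]
side1 171 [-38.  11.  69.] [-51.  13.  77.] [20 19 16]
side1 172 [-40.  11.  68.] [-51.  13.  75.] [31 29 27]
side1 173 [-33.   7.  61.] [-51.  13.  73.] [51 49 47]
side1 174 [-30.   6.  57.] [-49.  12.  70.] [42 39 37]
side1 175 [-32.   6.  56.] [-39.   6.  60.] [36 34 32]
side1 176 [-34.   7.  55.] [-38.   5.  57.] [26 25 23]
side1 177 [-36.   8.  54.] [-39.   5.  55.] [26 23 22]
side1 178 [-36.   7.  52.] [-38.   4.  53.] [23 22 20]
side1 179 [-36.   7.  49.] [-38.   4.  50.] [20 19 16]
side1 180 [-36.   7.  47.] [-39.   4.  48.] [17 16 14]
side1 181 [-37.   7.  45.] [-37.   2.  45.] [16 15 14]
side1 182 [-38.   7.  44.] [-34.   0.  40.] [20 18 17]
side1 183 [-37.   6.  40.] [-32.  -1.  36.] [19 18 17]
side1 184 [-38.   6.  39.] [-36.   1.  37.] [20 17 16]
side1 185 [-37.   5.  36.] [-39.   2.  36.] [20 17 16]
side1 186 [-38.   5.  34.] [-38.   1.  34.] [34 30 28]
side1 187 [-31.   1.  26.] [-32.  -3.  26.] [84 80 76]
side1 188 [-31.   1.  24.] [ 226. -137. -170.] [140 134 129]
side1 189 [ 224. -131. -171.] [ 219. -134. -16
[... 887 characters left out ...]
 [-40.   1.  53.] [25 23 20]
side2 228 [-39.   5.  50.] [-38.  -1.  48.] [23 20 19]
side2 229 [-39.   4.  47.] [-36.  -2.  44.] [23 20 18]
side2 230 [-38.   3.  43.] [-40.  -0.  45.] [22 21 18]
side2 231 [-38.   3.  40.] [-36.  -3.  38.] [23 20 18]
side2 232 [-38.   2.  38.] [-40.  -1.  39.] [24 20 19]
side2 233 [-37.   1.  34.] [-37.  -3.  34.] [37 34 33]
side2 234 [-37.   1.  31.] [-31.  -7.  24.] [56 60 69]
side2 235 [-12. -13.   4.] [-11. -18.   3.] [41 64 99]
side2 236 [-13. -12.   2.] [-10. -19.  -1.] [ 27  58 100]
side2 237 [-12. -13.  -2.] [-10. -19.  -4.] [ 27  58 100]
side2 238 [-12. -14.  -5.] [ 14. -33. -31.] [ 29  59 102]
side2 239 [-10. -15. -10.] [ 11. -32. -31.] [ 31  61 103]
```

```bash
python3 -m pendant '[[[0,0.8,0.1],0],[[0,0.8,0.1],0],[[0,0.6,0],0],[[0,0,0],0],[[0,0,0],0]]'
python3 - <<'E'
from go import *
from h import *
to(.5364,-.2365,.021,-14.6)
c=read_camera("side"); np.savez("side3.npz",**c); crop(c,300,190,390,265,"side3.png",8)
C=cloud(c); p=np.array(get_obs()["position"]);x=np.array([.253,.967,0]);z=np.array([-.967,.253,0])
m=C-p; T=np.stack([m@x,m@z,m[...,2]],-1)*1000
for v in range(232,252,2): print(v,[T[v,u].round(0).tolist() for u in(340,343,346,349)])
E
```

```text
t: 4.42
position: [0.5355, -0.236, 0.0217]
ee_rot: [0.56, 0.432, -0.432, -0.56]
contact_force: [-0.3, -0.5, 0.1]
opening: 0.539
t 4.42 pos [ 0.5355 -0.236   0.0217] axes x [ 0.253  0.967 -0.   ] y [ 0. -0. -1.] z [-0.967  0.253 -0.   ] F [-0.31 -0.49  0.14] op 0.539
shift cm [-0.02  0.07 -0.1 ]
heading 75.34 world turn deg 0.06 turn about tool y rad -0.001 j6 -1.857
232 [[-32.0, 10.0, 58.0], [-51.0, 13.0, 74.0], [-58.0, 10.0, 80.0], [-55.0, 2.0, 76.0]]
234 [[-31.0, 9.0, 51.0], [-650.0, 318.0, 635.0], [-57.0, 9.0, 73.0], [27.0, -43.0, -8.0]]
236 [[-31.0, 8.0, 44.0], [-38.0, 5.0, 50.0], [-39.0, -2.0, 50.0], [21.0, -40.0, -8.0]]
238 [[-31.0, 7.0, 39.0], [-39.0, 4.0, 45.0], [-38.0, -3.0, 43.0], [14.0, -38.0, -7.0]]
240 [[-31.0, 6.0, 33.0], [-37.0, 2.0, 37.0], [-37.0, -4.0, 37.0], [8.0, -36.0, -9.0]]
242 [[-31.0, 6.0, 27.0], [-37.0, 2.0, 32.0], [-35.0, -6.0, 29.0], [2.0, -33.0, -9.0]]
244 [[-11.0, -6.0, 1.0], [-9.0, -14.0, -2.0], [-12.0, -20.0, -0.0], [-6.0, -30.0, -7.0]]
246 [[-10.0, -7.0, -6.0], [-12.0, -13.0, -5.0], [-9.0, -22.0, -9.0], [-13.0, -27.0, -6.0]]
248 [[-16.0, -5.0, -6.0], [-17.0, -12.0, -7.0], [-18.0, -19.0, -7.0], [-18.0, -26.0, -8.0]]
250 [[-22.0, -3.0, -7.0], [-23.0, -10.0, -7.0], [-24.0, -16.0, -7.0], [-24.0, -23.0, -8.0]]
```

View pics/side3.png

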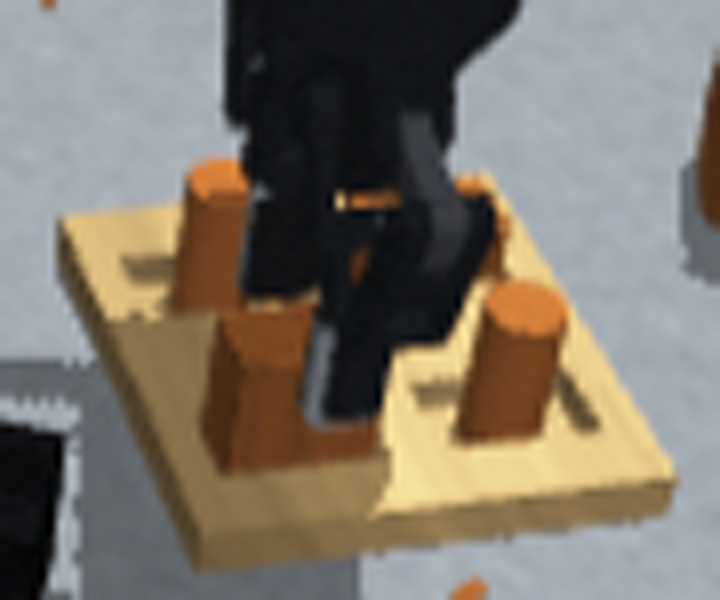

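```bash
python3 -m pendant '[[[0,0.6,-0.1],0],[[0,0.6,0],0],[[0,0,0],0],[[0,0,0],0]]'
python3 - <<'E'
from go import *
from h import *
to(.5364,-.2365,.021,-14.6)
c=read_camera("side"); np.savez("side4.npz",**c); crop(c,300,190,390,265,"side4.png",8)
C=cloud(c); p=np.array(get_obs()["position"]);x=np.array([.253,.967,0]);z=np.array([-.967,.253,0])
m=C-p; T=np.stack([m@x,m@z,C[...,2]],-1)*1000
for v in range(236,256,2): print(v,[T[v,u].round(0).tolist() for u in(337,340,343,346)])
E
```

```text
t: 4.97
position: [0.5363, -0.2362, 0.0096]
ee_rot: [-0.56, -0.432, 0.432, 0.56]
contact_force: [-0.0, -0.3, -0.2]
opening: 0.538
t 4.97 pos [ 0.5363 -0.2362  0.0096] axes x [0.253 0.967 0.   ] y [-0.  0. -1.] z [-0.967  0.253  0.   ] F [-0.05 -0.27 -0.17] op 0.538
shift cm [-0.03 -1.14 -0.01]
heading 75.35 world turn deg 0.05 turn about tool y rad -0.0009 j6 -1.857
236 [[-10.0, 5.0, 47.0], [-30.0, 8.0, 66.0], [-51.0, 12.0, 85.0], [-59.0, 10.0, 92.0]]
238 [[-13.0, 6.0, 44.0], [-31.0, 8.0, 60.0], [-53.0, 12.0, 81.0], [-54.0, 6.0, 81.0]]
240 [[-9.0, 3.0, 35.0], [-30.0, 7.0, 54.0], [-37.0, 3.0, 59.0], [-38.0, -3.0, 59.0]]
242 [[-26.0, 11.0, 45.0], [-32.0, 7.0, 50.0], [-37.0, 2.0, 54.0], [-39.0, -3.0, 55.0]]
244 [[-25.0, 9.0, 38.0], [-34.0, 7.0, 46.0], [-35.0, 0.0, 46.0], [-38.0, -5.0, 47.0]]
246 [[-11.0, 1.0, 18.0], [-35.0, 7.0, 41.0], [-36.0, 0.0, 41.0], [-36.0, -7.0, 40.0]]
248 [[-11.0, 1.0, 12.0], [-15.0, -5.0, 14.0], [-15.0, -12.0, 14.0], [-17.0, -18.0, 14.0]]
250 [[-19.0, 4.0, 14.0], [-22.0, -2.0, 15.0], [-23.0, -9.0, 15.0], [-23.0, -16.0, 15.0]]
252 [[-26.0, 6.0, 14.0], [-28.0, -0.0, 15.0], [-28.0, -7.0, 14.0], [-31.0, -13.0, 16.0]]
254 [[-33.0, 9.0, 15.0], [-33.0, 2.0, 14.0], [-36.0, -4.0, 16.0], [-34.0, -12.0, 13.0]]
```

View pics/side4.png

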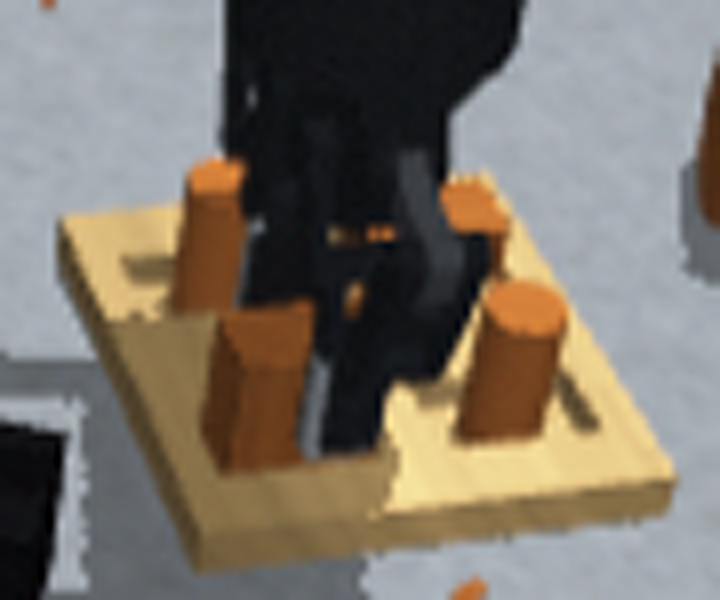

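```bash
python3 -m pendant '[[[0,0.4,0],0],[[0,0.3,0],0],[[0,0,0],0]]'
python3 -m pendant '[[[0,0,0],0],[[0,0,0],0],[[0,0,0],0],[[0,0,0],0]]' 1.5 80
python3 - <<'E'
from go import *
from h import *
to(.5364,-.2365,.021,-14.6)
c=read_camera("side"); np.savez("side5.npz",**c); crop(c,300,190,390,265,"side5.png",8)
C=cloud(c); p=np.array(get_obs()["position"]);x=np.array([.253,.967,0]);z=np.array([-.967,.253,0])
m=C-p; T=np.stack([m@x,m@z,C[...,2]],-1)*1000
for v in range(236,256,2): print(v,[T[v,u].round(0).tolist() for u in(337,340,343,346)])
E
```

```text
t: 5.4
position: [0.5361, -0.236, 0.0022]
ee_rot: [-0.559, -0.432, 0.432, 0.56]
contact_force: [0.3, -0.3, -0.4]
opening: 0.537
t: 5.9
position: [0.5367, -0.2363, 0.003]
ee_rot: [0.56, 0.432, -0.432, -0.56]
contact_force: [0.0, 0.9, 1.6]
opening: 0.267
t 5.9 pos [ 0.5367 -0.2363  0.003 ] axes x [ 0.253  0.967 -0.   ] y [ 0.001 -0.    -1.   ] z [-0.967  0.253 -0.001] F [0.02 0.92 1.62] op 0.267
shift cm [-0.03 -1.8   0.02]
heading 75.34 world turn deg 0.06 turn about tool y rad -0.001 j6 -1.857
236 [[-19.0, 10.0, 56.0], [-40.0, 13.0, 75.0], [-50.0, 12.0, 83.0], [-45.0, 2.0, 77.0]]
238 [[-20.0, 10.0, 51.0], [-26.0, 6.0, 56.0], [-44.0, 8.0, 73.0], [-14.0, -15.0, 43.0]]
240 [[-18.0, 8.0, 43.0], [-26.0, 5.0, 50.0], [-25.0, -3.0, 48.0], [-14.0, -15.0, 37.0]]
242 [[-21.0, 8.0, 40.0], [-25.0, 4.0, 43.0], [-27.0, -3.0, 44.0], [-12.0, -18.0, 28.0]]
244 [[-17.0, 6.0, 30.0], [-27.0, 4.0, 39.0], [-26.0, -4.0, 37.0], [-13.0, -18.0, 22.0]]
246 [[-19.0, 6.0, 26.0], [-20.0, -1.0, 26.0], [-13.0, -12.0, 18.0], [-12.0, -20.0, 15.0]]
248 [[-13.0, 2.0, 14.0], [-15.0, -4.0, 15.0], [-17.0, -11.0, 15.0], [-17.0, -18.0, 14.0]]
250 [[-18.0, 4.0, 13.0], [-23.0, -1.0, 16.0], [-23.0, -8.0, 15.0], [-24.0, -15.0, 15.0]]
252 [[-26.0, 7.0, 15.0], [-28.0, 1.0, 15.0], [-29.0, -6.0, 15.0], [-33.0, -12.0, 18.0]]
254 [[-31.0, 8.0, 13.0], [-33.0, 2.0, 14.0], [-37.0, -3.0, 17.0], [-36.0, -11.0, 15.0]]
```

View pics/side5.png

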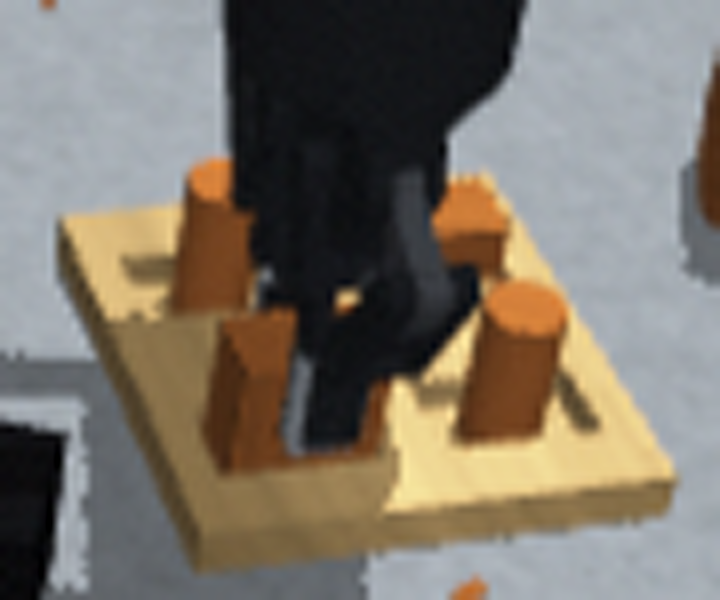

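```bash
python3 -m pendant '[[[0,-0.5,0],0],[[0,-1.5,0],0],[[0,-2.5,0],0],[[0,-3,0],0],[[0,-2.5,0],0],[[0,-0.5,0],0],[[0,0,0],0]]'
python3 - <<'E'
from go import *
from h import *
to(.539,.165,.11,5.3)
c=read_camera("side"); np.savez("side6.npz",**c); crop(c,280,140,400,265,"side6.png",5)
E
```

```text
t: 6.82
position: [0.5364, -0.2363, 0.108]
ee_rot: [0.56, 0.432, -0.432, -0.56]
contact_force: [1.1, 0.2, -1.2]
opening: 0.27
t 6.83 pos [ 0.5364 -0.2363  0.108 ] axes x [ 0.253  0.967 -0.   ] y [ 0. -0. -1.] z [-0.967  0.253 -0.001] F [ 1.12  0.24 -1.16] op 0.27
shift cm [38.89 -0.22  9.9 ]
heading 75.34 world turn deg 19.96 turn about tool y rad -0.3483 j6 -1.857
```

View pics/side6.png

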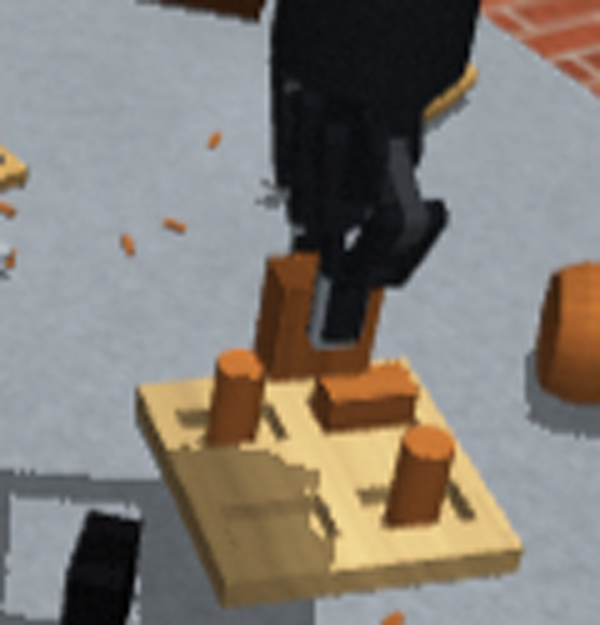

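```bash
python3 -m pendant '[[[1.5,0,0.4],0],[[3,0,0.8],0],[[4,0,1],0],[[4,0,1],0],[[4,0,1],0],[[4,0,1],0],[[4,0,1],0],[[4,0,1],0],[[4,0,1],0],[[3,0,0.8],0],[[2,0,0.5],0],[[1.4,0,0.4],0]]'
python3 -m pendant '[[[0,0,0],-0.12],[[0,0,0],-0.12],[[0,0,0],-0.108],[[0,0,0],0],[[0,0,0],0]]'
python3 - <<'E'
from go import *
from h import *
to(.539,.165,.04,5.3)
for n,b in(("side",(190,80,300,200)),("top",(120,110,230,220))):
    c=read_camera(n); np.savez(n+"7.npz",**c); crop(c,*b,n+"7.png",5)
E
```

```text
t: 8.38
position: [0.5384, 0.1662, 0.107]
ee_rot: [-0.559, -0.432, 0.433, 0.56]
contact_force: [1.0, -0.2, -0.5]
opening: 0.269
t: 9.0
position: [0.539, 0.165, 0.1075]
ee_rot: [-0.477, -0.522, 0.522, 0.477]
contact_force: [-0.9, 0.3, 0.4]
opening: 0.269
t 9.0 pos [0.539  0.165  0.1075] axes x [-0.09   0.996 -0.   ] y [-0. -0. -1.] z [-0.996 -0.09   0.   ] F [-0.94  0.26  0.44] op 0.269
shift cm [ 0.    6.75 -0.  ]
heading 95.17 world turn deg 0.13 turn about tool y rad -0.0023 j6 -1.496
```

View pics/side7.png

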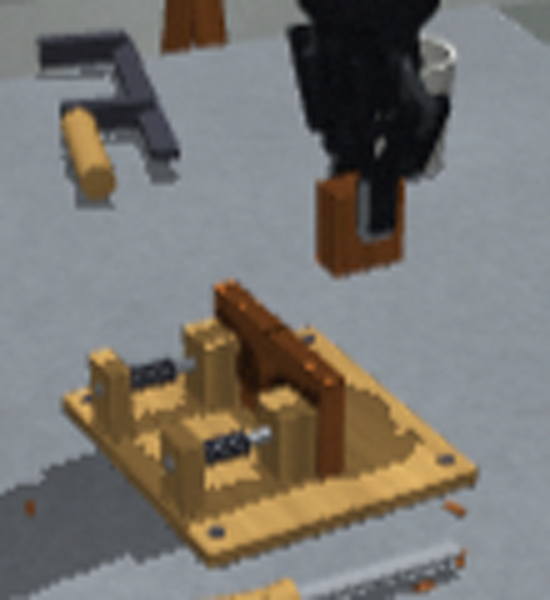

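View pics/top7.png

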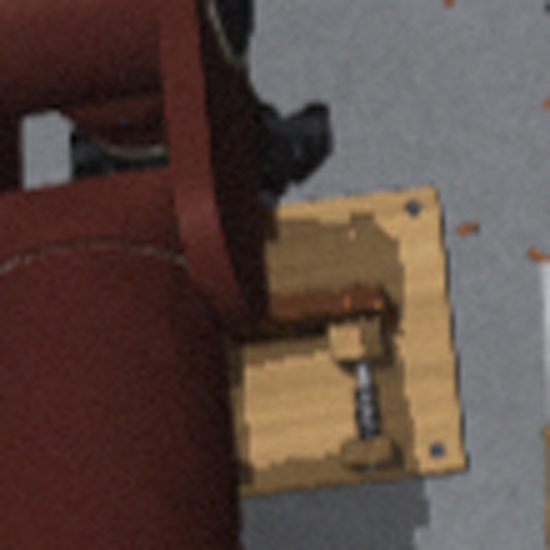

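```bash
python3 -m pendant '[[[0,1,0],0],[[0,2,0],0],[[0,2,0],0],[[0,2,0],0],[[0,1,0],0],[[0,0.5,0],0],[[0,0,0],0],[[0,0,0],0]]'
python3 - <<'E'
from go import *
from h import *
to(.539,.165,.019,5.3)
for n,b in(("side",(195,110,290,200)),):
    c=read_camera(n); np.savez(n+"8.npz",**c); crop(c,*b,n+"8.png",6)
E
```

```text
t: 10.1
position: [0.5398, 0.1653, 0.0236]
ee_rot: [0.477, 0.523, -0.522, -0.476]
contact_force: [-0.8, 0.7, 0.8]
opening: 0.266
t 10.1 pos [0.5398 0.1653 0.0236] axes x [-0.092  0.996  0.   ] y [ 0.002  0.    -1.   ] z [-0.996 -0.092 -0.002] F [-0.78  0.73  0.75] op 0.266
shift cm [-0.02  0.46  0.08]
heading 95.29 world turn deg 0.01 turn about tool y rad -0.0003 j6 -1.498
```

View pics/side8.png

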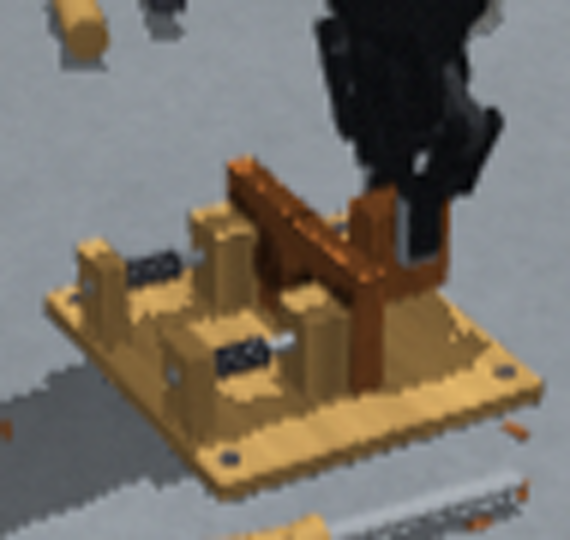

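Run:
```python
from h import *
c=dict(np.load("side8.npz")); crop(c,230,130,280,180,"s8z.png",15)
```

View pics/s8z.png

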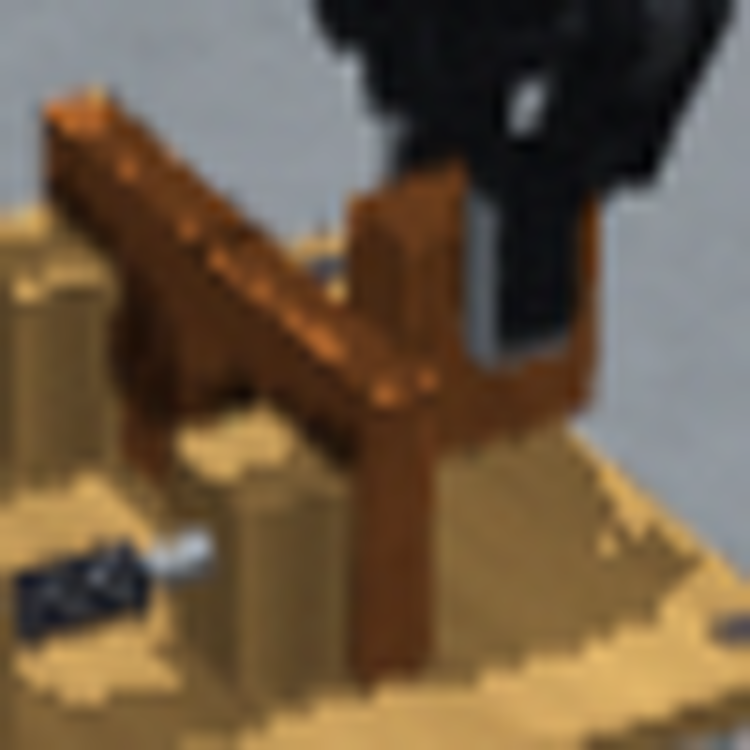

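Run:
```python
from h import *
c=dict(np.load("side8.npz"))
g=lambda a,b,z:P(c,230+(a+.5)/15-.5,130+(b+.5)/15-.5,z)
fi=g(105,90,.077);ni=g(432,377,.077)
print('panel ends',fi.round(4),ni.round(4),np.linalg.norm(fi-ni))
mid=(fi+ni)/2; print('mid',mid.round(4)); e=(ni-fi)/np.linalg.norm(ni-fi); print('ang',np.degrees(np.arctan2(e[1],e[0])))
n=np.array([np.cos(np.radians(5.3)),np.sin(np.radians(5.3)),0]);y=np.array([n[1],-n[0],0]) # y jig
for nm,p in(('notch in',g(245,236,.077)),('blkfar',g(352,202,.0746)),('blknear',g(405,240,.0746)),('blkendnear',g(600,195,.0746)),('TCP',np.array([.5398,.1653,.0746]))):
    print(nm,p.round(4),'out',((p-mid)@n*1000).round(1),'along',((p-mid)@y*1000).round(1))
```

```text
panel ends [0.4869 0.2236 0.077 ] [0.4984 0.0981 0.077 ] 0.12610735503523274
mid [0.4926 0.1608 0.077 ]
ang -84.75402434966215
notch in [0.4884 0.1594 0.077 ] out -4.4 along 1.0
blkfar [0.5144 0.1673 0.0746] out 22.3 along -4.4
blknear [0.5174 0.1499 0.0746] out 23.7 along 13.2
blkendnear [0.5595 0.1509 0.0746] out 65.7 along 16.1
TCP [0.5398 0.1653 0.0746] out 47.4 along -0.1
```

Run:
```python
from h import *
c=dict(np.load("side8.npz")); g=c["color"].astype(float)
for v in (143,145,147,149,151,153,155): print(v,'L',[tuple(g[v,u].astype(int)) for u in range(250,260)])
for v in (144,147,150,153,155): print(v,'R',[tuple(g[v,u].astype(int)) for u in range(264,274)])
```

```text
143 L [(np.int64(156), np.int64(150), np.int64(142)), (np.int64(155), np.int64(149), np.int64(142)), (np.int64(157), np.int64(149), np.int64(143)), (np.int64(72), np.int64(101), np.int64(134)), (np.int64(30), np.int64(59), np.int64(102)), (np.int64(28), np.int64(59), np.int64(103)), (np.int64(27), np.int64(58), np.int64(102)), (np.int64(28), np.int64(59), np.int64(102)), (np.int64(27), np.int64(59), np.int64(104)), (np.int64(26), np.int64(60), np.int64(104))]
145 L [(np.int64(143), np.int64(153), np.int64(162)), (np.int64(109), np.int64(126), np.int64(141)), (np.int64(126), np.int64(150), np.int64(168)), (np.int64(43), np.int64(70), np.int64(109)), (np.int64(19), np.int64(41), np.int64(75)), (np.int64(21), np.int64(43), np.int64(76)), (np.int64(27), np.int64(53), np.int64(93)), (np.int64(28), np.int64(59), np.int64(103)), (np.int64(25), np.int64(56), np.int64(97)), (np.int64(25), np.int64(53), np.int64(94))]
147 L [(np.int64(75), np.int64(101), np.int64(125)), (np.int64(79), np.int64(83), np.int64(91)), (np.int64(77), np.int64(81), np.int64(88)), (np.int64(27), np.int64(44), np.int64
[... 3667 characters left out ...]
4(87)), (np.int64(51), np.int64(72), np.int64(101)), (np.int64(149), np.int64(142), np.int64(139)), (np.int64(157), np.int64(151), np.int64(145)), (np.int64(161), np.int64(153), np.int64(146)), (np.int64(159), np.int64(152), np.int64(145))]
155 R [(np.int64(21), np.int64(48), np.int64(84)), (np.int64(25), np.int64(50), np.int64(88)), (np.int64(25), np.int64(51), np.int64(87)), (np.int64(22), np.int64(48), np.int64(85)), (np.int64(24), np.int64(49), np.int64(87)), (np.int64(85), np.int64(97), np.int64(115)), (np.int64(153), np.int64(147), np.int64(142)), (np.int64(155), np.int64(150), np.int64(143)), (np.int64(156), np.int64(151), np.int64(143)), (np.int64(155), np.int64(148), np.int64(141))]
```

Run:
```python
from h import *
c=dict(np.load("side8.npz"))
th=np.radians(5.3);n=np.array([np.cos(th),np.sin(th),0]);y=np.array([n[1],-n[0],0])
T=np.array([.5398,.1653,0])
def corner(o,a,dz,sx,sy,v):
    # u of vertical edge at row v
    p=T+n*(o+sx*.022)+y*(a+sy*.012)
    zs=np.linspace(.02+dz,.08,40); q=np.array([proj(c,p+[0,0,z]) for z in zs]); return np.interp(-v,-q[::-1,1][::-1],q[::-1,0][::-1]) if False else np.interp(v,q[::-1,1],q[::-1,0])
for o in(-.002,0,.002):
  for a in(-.002,0,.002,.004):
    print(o,a,'L',corner(o,a,0,-1,-1,145).round(2),'M',corner(o,a,0,-1,1,147).round(2),'R',corner(o,a,0,1,1,148).round(2),'top L',np.round(proj(c,T+n*(o-.022)+y*(a-.012)+[0,0,.0746]),2))
# panel predicted
H=np.array([.4924,.1607,0])
for s in(-1,1):
  for dx in(0,-.014):
    for z in(.013,.077): print('panel end',s,dx,z,np.round(proj(c,H+y*s*.065+n*dx+[0,0,z]),2))
v=[(tuple(c["color"][v,u].tolist())) for v in(160,) for u in range(250,264)];print(v)
for v in(158,162,166,170): print(v,[int(x) for x in c["color"][v,250:264,1]])
for v in(137,139,141): print(v,[int(x) for x in c["color"][v,229:240,1]])
```

```text
-0.002 -0.002 L 251.6 M 255.81 R 268.63 top L [251.65 141.48]
-0.002 0 L 251.95 M 256.17 R 269.0 top L [251.99 141.78]
-0.002 0.002 L 252.29 M 256.53 R 269.37 top L [252.34 142.07]
-0.002 0.004 L 252.65 M 256.89 R 269.75 top L [252.69 142.37]
0 -0.002 L 252.19 M 256.4 R 269.2 top L [252.25 141.32]
0 0 L 252.54 M 256.76 R 269.57 top L [252.59 141.62]
0 0.002 L 252.89 M 257.13 R 269.95 top L [252.94 141.91]
0 0.004 L 253.24 M 257.49 R 270.32 top L [253.29 142.21]
0.002 -0.002 L 252.78 M 257.0 R 269.77 top L [252.84 141.16]
0.002 0 L 253.13 M 257.36 R 270.14 top L [253.19 141.46]
0.002 0.002 L 253.48 M 257.72 R 270.52 top L [253.53 141.75]
0.002 0.004 L 253.83 M 258.09 R 270.89 top L [253.88 142.04]
panel end -1 0 0.013 [236.35 154.06]
panel end -1 0 0.077 [236.15 135.3 ]
panel end -1 -0.014 0.013 [232.28 155.19]
panel end -1 -0.014 0.077 [231.96 136.37]
panel end 1 0 0.013 [258.14 174.57]
panel end 1 0 0.077 [258.66 155.02]
panel end 1 -0.014 0.013 [253.88 175.89]
panel end 1 -0.014 0.077 [254.25 156.28]
[(53, 93, 121), (33, 60, 81), (14, 28, 43), (12, 27, 46), (20, 42, 73), (20, 47, 81), (24, 48, 84), (20, 47, 82), (25, 53, 96), (37, 71, 105), (43, 79, 110), (43, 76, 100), (50, 92, 118), (55, 95, 124)]
158 [29, 20, 28, 28, 41, 46, 45, 48, 54, 48, 49, 47, 46, 51]
162 [85, 88, 88, 59, 45, 48, 49, 49, 53, 99, 101, 100, 97, 95]
166 [70, 72, 73, 55, 48, 50, 48, 47, 61, 101, 104, 100, 99, 100]
170 [67, 71, 75, 49, 45, 48, 47, 48, 58, 92, 94, 97, 101, 104]
137 [147, 151, 149, 121, 99, 103, 99, 98, 69, 107, 134]
139 [146, 147, 146, 120, 48, 39, 52, 58, 58, 57, 55]
141 [148, 150, 150, 122, 49, 31, 39, 40, 48, 82, 60]
```

Run:
```python
from h import *
c=dict(np.load("side8.npz"))
th=np.radians(5.3);n=np.array([np.cos(th),np.sin(th),0]);y=np.array([n[1],-n[0],0])
T=np.array([.5398,.1653,0])
for sx in(-1,-.8,-.4,1): print(sx,'topfar',np.round(proj(c,T+n*sx*.022-y*.012+[0,0,.0746]),2),'topnear',np.round(proj(c,T+n*sx*.022+y*.012+[0,0,.0746]),2),'botnear',np.round(proj(c,T+n*sx*.022+y*.012+[0,0,.0246]),2))
for u in(254,256,258,260): print('top col',u,[int(x) for x in c["color"][136:150,u,0]])
for u in(262,264,266,268): print('bot col',u,[int(x) for x in c["color"][150:164,u,1]])
C=cloud(c)
for u,v in((255,144),(257,143),(259,142),(258,144),(260,143)): print(u,v,C[v,u].round(4))
EOF=1
```

```text
-1 topfar [252.59 141.62] topnear [256.81 145.19] botnear [256.46 160.2 ]
-0.8 topfar [253.9  141.26] topnear [258.13 144.83] botnear [257.75 159.82]
-0.4 topfar [256.51 140.56] topnear [260.76 144.11] botnear [260.32 159.07]
1 topfar [265.52 138.14] topnear [269.85 141.62] botnear [269.2  156.49]
top col 254 [89, 114, 157, 159, 158, 158, 132, 30, 22, 19, 19, 15, 18, 20]
top col 256 [18, 45, 82, 65, 52, 48, 34, 27, 29, 27, 20, 20, 17, 18]
top col 258 [18, 19, 19, 16, 16, 20, 27, 27, 27, 25, 24, 17, 20, 23]
top col 260 [18, 18, 19, 15, 17, 24, 27, 23, 24, 25, 20, 22, 22, 21]
bot col 262 [84, 84, 83, 82, 65, 44, 47, 44, 46, 65, 92, 95, 97, 99]
bot col 264 [13, 16, 27, 53, 62, 48, 46, 45, 50, 71, 94, 94, 92, 96]
bot col 266 [16, 18, 40, 67, 51, 51, 50, 55, 77, 94, 94, 93, 96, 95]
bot col 268 [31, 41, 49, 50, 49, 49, 50, 87, 149, 134, 95, 94, 93, 93]
255 144 [0.5194 0.1642 0.0718]
257 143 [0.5258 0.1644 0.0736]
259 142 [0.5338 0.1676 0.0735]
258 144 [0.5258 0.1576 0.0738]
260 143 [0.5348 0.1629 0.0724]
```

```bash
python3 -m pendant '[[[-0.05,0.3,0.3],0],[[0,0,0.6],0],[[0,0,0.6],0],[[0,0,0.4],0],[[0,0,0],0],[[0,0,0],0]]'
python3 - <<'E'
from go import *
from h import *
to(.539,.165,.019,5.3)
for n,b in(("side",(195,110,290,200)),):
    c=read_camera(n); np.savez(n+"9.npz",**c); crop(c,220,120,280,180,n+"9.png",12)
E
```

```text
t: 10.9
position: [0.5204, 0.1629, 0.0198]
ee_rot: [0.477, 0.523, -0.522, -0.476]
contact_force: [-0.2, -0.2, -0.5]
opening: 0.269
t 10.9 pos [0.5204 0.1629 0.0198] axes x [-0.092  0.996 -0.   ] y [ 0.  0. -1.] z [-0.996 -0.092 -0.   ] F [-0.17 -0.2  -0.53] op 0.269
shift cm [ 0.04  0.09 -1.88]
heading 95.28 world turn deg 0.02 turn about tool y rad -0.0003 j6 -1.496
```

View pics/side9.png

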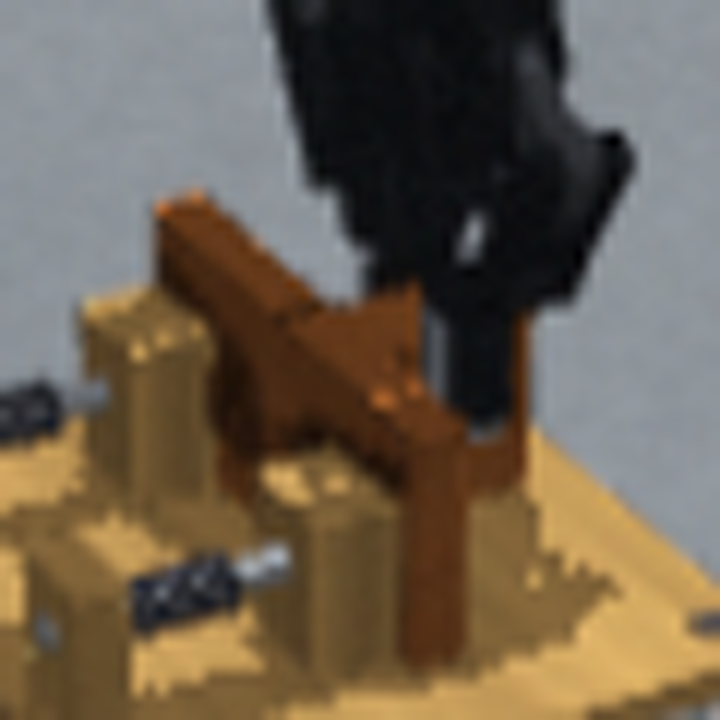

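```bash
python3 -m pendant '[[[0,0,0.3],0],[[0,0,0.3],0],[[0,0,0.2],0],[[0,0,0.2],0],[[0,0,0],0],[[0,0,0],0]]'
python3 -c "
from go import *
to(.539,.165,.019,5.3)"
```

```text
t: 11.7
position: [0.5113, 0.1621, 0.0199]
ee_rot: [0.477, 0.523, -0.522, -0.476]
contact_force: [5.0, 0.6, -4.4]
opening: 0.262
t 11.7 pos [0.5113 0.1621 0.0199] axes x [-0.092  0.996  0.   ] y [ 0.003  0.    -1.   ] z [-0.996 -0.092 -0.003] F [ 5.04  0.57 -4.39] op 0.262
shift cm [ 0.03  0.1  -2.79]
heading 95.28 world turn deg 0.02 turn about tool y rad -0.0003 j6 -1.495
```

Run:
```python
from go import *
from h import *
for i in range(4):
    c=read_camera("side"); o=get_obs(); print(np.round(o["contact_force"],2),np.round(o["torque"],3),np.round(o["position"],4))
crop(c,200,110,280,185,"side10.png",9); np.savez("side10.npz",**c)
```

```text
[ 5.96 -0.23 -4.77] [ 0.129 -0.967  0.086] [0.5113 0.1621 0.0199]
[ 5.84  0.68 -4.26] [ 0.104 -1.001  0.006] [0.5113 0.1621 0.0199]
[ 5.93  1.02 -4.47] [ 0.104 -0.989  0.002] [0.5113 0.1621 0.0199]
[ 6.11  0.94 -3.51] [ 0.125 -0.966  0.04 ] [0.5113 0.1621 0.0199]
```

View pics/side10.png

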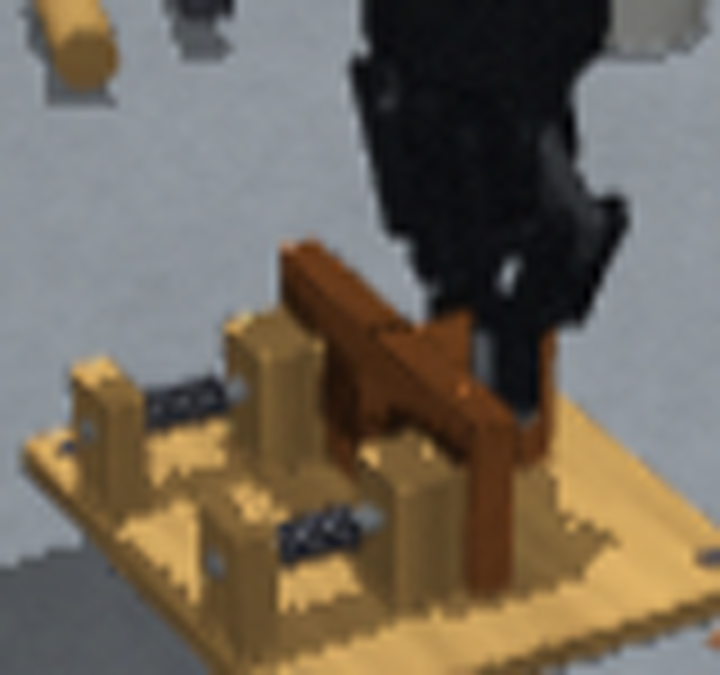

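```bash
python3 -m pendant '[[[0,0.05,0.1],0],[[0,0,0.1],0],[[0,0,0.1],0],[[0,0,0.1],0],[[0,0,0],0],[[0,0,0],0]]'
python3 - <<'E'
from go import *
from h import *
for i in range(4):
    c=read_camera("side"); o=get_obs(); print(np.round(o["contact_force"],2),np.round(o["torque"],3),np.round(o["position"],4))
c=read_camera("side");crop(c,200,110,280,185,"side11.png",9); np.savez("side11.npz",**c)
c=read_camera("top");crop(c,140,140,220,215,"top11.png",8); np.savez("top11.npz",**c)
to(.5,.165,.019,5.3)
E
```

```text
t: 12.65
position: [0.5086, 0.1618, 0.02]
ee_rot: [0.478, 0.524, -0.521, -0.475]
contact_force: [8.4, 0.4, -5.0]
opening: 0.273
[ 8.26  0.22 -4.93] [ 0.147 -1.419  0.009] [0.5086 0.1618 0.02  ]
[ 8.04  1.07 -5.79] [ 0.207 -1.319  0.099] [0.5086 0.1618 0.02  ]
[ 8.16  1.   -4.62] [ 0.135 -1.368  0.053] [0.5086 0.1618 0.02  ]
[ 8.2   0.65 -4.79] [ 0.131 -1.395  0.047] [0.5086 0.1618 0.02  ]
t 12.95 pos [0.5086 0.1618 0.02  ] axes x [-0.092  0.996  0.   ] y [ 0.006  0.001 -1.   ] z [-0.996 -0.092 -0.006] F [ 7.34  1.22 -5.69] op 0.267
shift cm [0.39 0.1  0.83]
heading 95.27 world turn deg 0.03 turn about tool y rad -0.0005 j6 -1.494
```

View pics/side11.png

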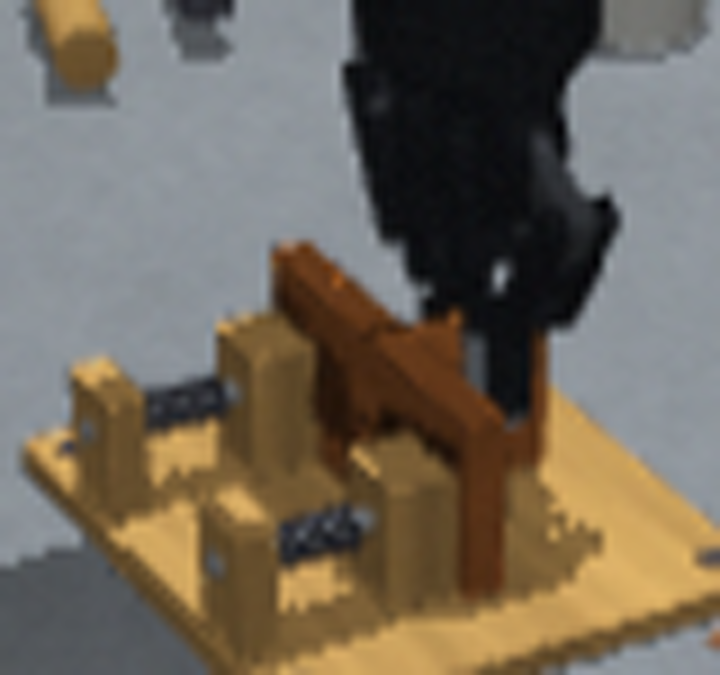

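View pics/top11.png

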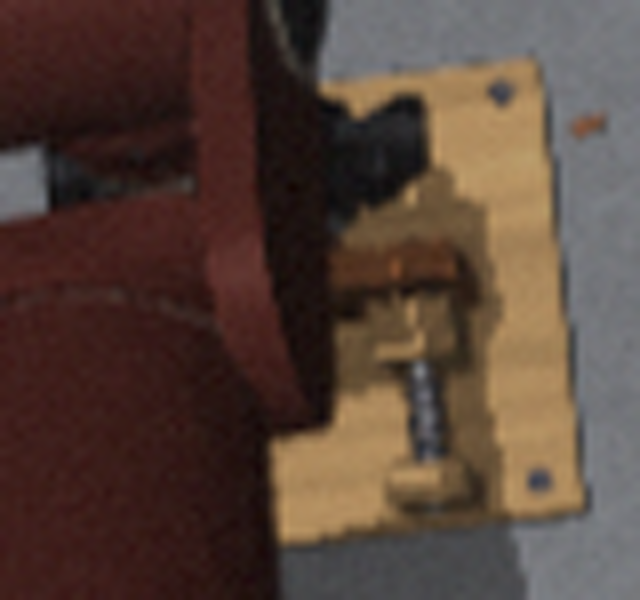

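```bash
python3 -m pendant '[[[0,0.05,0.1],0],[[0,0,0.1],0],[[0,0,0.1],0],[[0,0,0.1],0],[[0,0,0],0],[[0,0,0],0]]'
python3 - <<'E'
from go import *
from h import *
F=[]
for i in range(6):
    c=read_camera("side"); o=get_obs(); F.append(o["contact_force"])
print(np.mean(F,0),o["torque"])
crop(c,200,110,280,185,"side12.png",9); np.savez("side12.npz",**c)
crop(c,235,130,275,165,"side12z.png",18)
to(.5,.165,.019,5.3)
E
```

```text
t: 13.7
position: [0.5059, 0.1616, 0.0201]
ee_rot: [0.479, 0.525, -0.52, -0.474]
contact_force: [10.7, 0.8, -5.4]
opening: 0.265
[11.56077303  1.516037   -5.71844589] [ 0.12103142 -1.77446052  0.0352972 ]
t 14.0 pos [0.5059 0.1616 0.0201] axes x [-0.092  0.996  0.   ] y [ 0.009  0.001 -1.   ] z [-0.996 -0.092 -0.009] F [11.14  1.5  -5.82] op 0.262
shift cm [0.39 0.1  0.56]
heading 95.27 world turn deg 0.03 turn about tool y rad -0.0005 j6 -1.493
```

View pics/side12z.png

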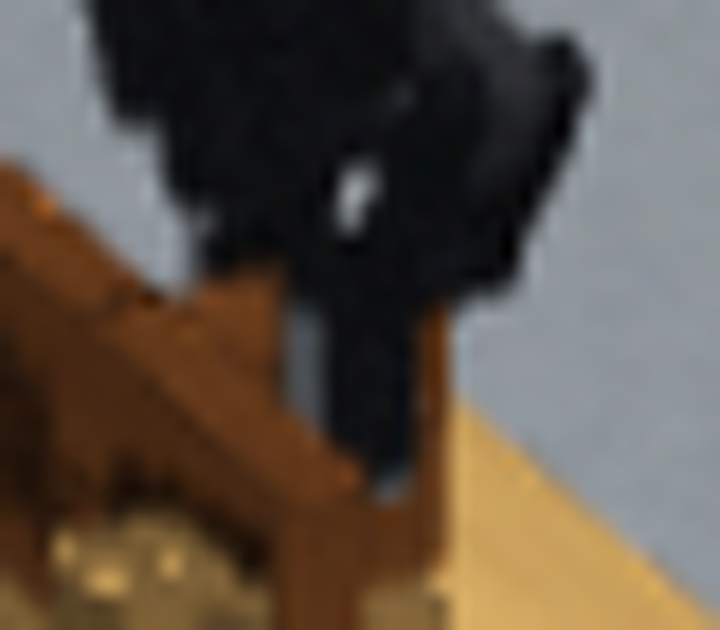

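Run:
```python
from h import *
c=dict(np.load("side12.npz"));G=c["color"]
th=np.radians(5.3);n=np.array([np.cos(th),np.sin(th),0]);y=np.array([n[1],-n[0],0])
H=np.array([.4924,.1605,0])
for tr in(.009,.011,.013):
  for s,dx,z in((-1,-.014,.077),(-1,0,.077),(1,0,.077),(1,0,.04)): print(tr,s,dx,z,np.round(proj(c,H-n*tr+y*s*.065+n*dx+[0,0,z]),2))
B=H-n*.0112+n*.022
for z in(.070,): print('blk topfar inner',np.round(proj(c,B-n*.022-y*.012+[0,0,z]),2))
for z in(.070,.050,.020): print('R',z,np.round(proj(c,B+n*.022+y*.012+[0,0,z]),2),np.round(proj(c,B+n*.010+y*.012+[0,0,z]),2))
for v in(148,150,152,154,156,158): print('R row',v,G[v,256:264,0].tolist())
for v in(162,166,170): print('panel near',v,G[v,246:260,1].tolist())
for v in(138,140,142): print('panel far',v,G[v,226:238,1].tolist())
for u in(256,257,258,259): print('bot',u,G[152:168,u,1].tolist())
for u in(246,247,248,249): print('topcol',u,G[138:152,u,0].tolist(),G[138:152,u,2].tolist())
```

```text
0.009 -1 -0.014 0.077 [229.27 137.1 ]
0.009 -1 0 0.077 [233.48 136.02]
0.009 1 0 0.077 [255.86 155.87]
0.009 1 0 0.04 [255.61 167.35]
0.011 -1 -0.014 0.077 [228.66 137.26]
0.011 -1 0 0.077 [232.88 136.17]
0.011 1 0 0.077 [255.23 156.05]
0.011 1 0 0.04 [254.99 167.53]
0.013 -1 -0.014 0.077 [228.05 137.41]
0.013 -1 0 0.077 [232.28 136.33]
0.013 1 0 0.077 [254.6  156.23]
0.013 1 0 0.04 [254.37 167.72]
blk topfar inner [241.53 146.08]
R 0.07 [258.99 146.08] [255.39 147.07]
R 0.05 [258.83 152.13] [255.26 153.14]
R 0.02 [258.6  160.99] [255.08 162.02]
R row 148 [16, 20, 20, 27, 151, 157, 157, 157]
R row 150 [22, 21, 21, 25, 149, 158, 158, 159]
R row 152 [21, 19, 34, 27, 105, 142, 157, 160]
R row 154 [17, 20, 23, 37, 88, 87, 99, 137]
R row 156 [45, 51, 24, 39, 89, 90, 90, 90]
R row 158 [23, 24, 21, 38, 89, 94, 93, 92]
panel near 162 [94, 96, 62, 55, 42, 51, 48, 49, 48, 61, 75, 79, 99, 152]
panel near 166 [70, 72, 74, 79, 47, 54, 51, 51, 47, 78, 94, 99, 101, 105]
panel near 170 [70, 72, 73, 69, 42, 48, 49, 49, 49, 68, 93, 99, 97, 94]
panel far 138 [149, 147, 147, 89, 55, 58, 56, 56, 74, 131,
[... 260 characters left out ...]
0, 55, 79, 98, 101, 100, 99, 95]
bot 258 [49, 37, 39, 42, 46, 50, 48, 49, 48, 66, 99, 98, 101, 104, 101, 98]
bot 259 [55, 60, 72, 75, 75, 74, 73, 76, 80, 114, 152, 100, 100, 101, 105, 103]
topcol 246 [19, 17, 20, 44, 72, 37, 37, 38, 36, 27, 27, 25, 25, 26] [14, 14, 14, 39, 65, 32, 34, 66, 111, 102, 101, 98, 98, 99]
topcol 247 [23, 19, 17, 22, 24, 15, 13, 19, 28, 28, 26, 25, 26, 27] [17, 14, 14, 19, 20, 14, 11, 54, 106, 105, 98, 89, 98, 101]
topcol 248 [18, 20, 19, 21, 18, 13, 16, 23, 26, 27, 25, 25, 23, 28] [14, 15, 14, 17, 15, 12, 27, 69, 102, 104, 101, 95, 88, 100]
topcol 249 [17, 18, 18, 18, 12, 10, 15, 23, 28, 25, 27, 25, 22, 24] [12, 15, 13, 14, 9, 10, 28, 69, 103, 104, 102, 95, 83, 93]
```

View pics/side12.png

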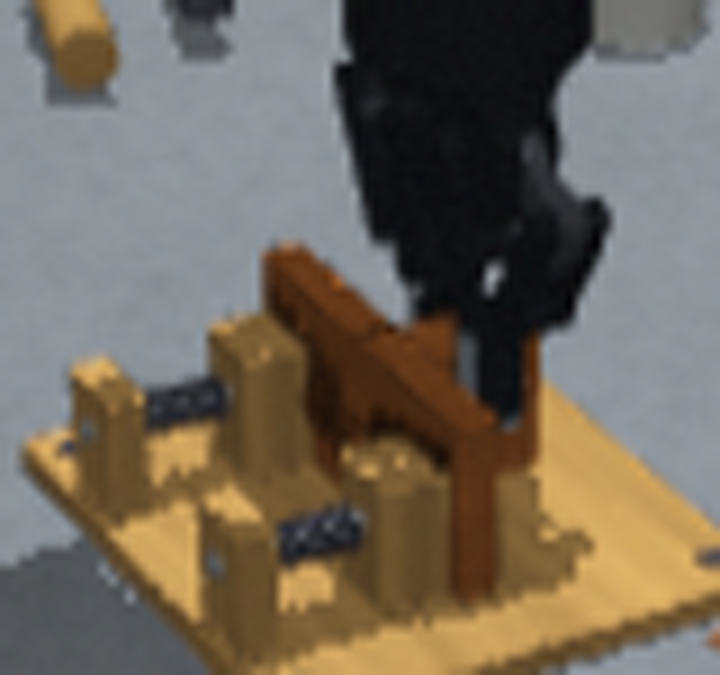

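Run:
```python
from h import *
from scipy.optimize import least_squares
def edge_col(G,u,v0,v1):  # subpixel v of strongest luminance change in column
    x=G[v0:v1,u]; d=np.abs(np.diff(x)); i=d.argmax(); w=d[max(0,i-1):i+2]; k=np.arange(max(0,i-1),max(0,i-1)+len(w)); return v0+(w*k).sum()/w.sum()+.5
def edge_row(G,v,u0,u1):
    x=G[v,u0:u1]; d=np.abs(np.diff(x)); i=d.argmax(); w=d[max(0,i-1):i+2]; k=np.arange(max(0,i-1),max(0,i-1)+len(w)); return u0+(w*k).sum()/w.sum()+.5
for f in("side0.npz","side8.npz"):
    c=dict(np.load(f)); G=c["color"].astype(float)[...,0]  # blue: grey bg high, wood low; bed ~45-?
    G1=c["color"].astype(float).sum(-1)
    def pr(x,y,th,along,out,z):
        n=np.array([np.cos(th),np.sin(th),0]);yy=np.array([n[1],-n[0],0]); return proj(c,np.array([x,y,0])+yy*along+n*out+[0,0,z])
    def lineu(x,y,th,u,z,out=0):
        a=np.array(pr(x,y,th,-.065,out,z));b=np.array(pr(x,y,th,.065,out,z)); return a[1]+(b[1]-a[1])*(u-a[0])/(b[0]-a[0])
    x,y,th=.4924,.1605,np.radians(5.3)
    print(f,'inner top line')
    obs=[]
    for u in range(238,258,2 if f=="side0.npz" else 1):
        if f=="side8.npz" and u>249: break
        pv=lineu(x,y,th,u,.077); o=edge_col(G1,u,int(pv)-3,int(pv)+5); obs.append((u,o)); print(u,round(pv,2),round(o,2),end=' | ')
    print('\n near inner vertical')
    for v in range(159,172,2):
        p1=np.array(pr(x,y,th,.065,0,.077));p2=np.array(pr(x,y,th,.065,0,.013)); pu=np.interp(v,[p1[1],p2[1]],[p1[0],p2[0]]); print(v,round(pu,2),round(edge_row(G1,v,int(pu)-2,int(pu)+5),2),end=' | ')
    print('\n far outer vertical')
    for v in range(138,144):
        p1=np.array(pr(x,y,th,-.065,-.014,.077));p2=np.array(pr(x,y,th,-.065,-.014,.013)); pu=np.interp(v,[p1[1],p2[1]],[p1[0],p2[0]]); print(v,round(pu,2),round(edge_row(G1,v,int(pu)-4,int(pu)+4),2),end=' | ')
    print()
```

```text
side0.npz inner top line
238 136.93 137.11 | 240 138.68 138.7 | 242 140.43 140.52 | 244 142.19 142.49 | 246 143.94 144.57 | 248 145.69 145.58 | 250 147.44 146.42 | 252 149.19 146.67 | 254 150.95 151.2 | 256 152.7 155.28 | 
 near inner vertical
159 258.59 258.45 | 161 258.53 258.46 | 163 258.48 258.46 | 165 258.43 258.29 | 167 258.38 258.35 | 169 258.32 258.37 | 171 258.27 258.27 | 
 far outer vertical
138 232.01 232.62 | 139 232.03 232.41 | 140 232.04 232.37 | 141 232.06 232.46 | 142 232.08 232.34 | 143 232.1 232.55 | 
side8.npz inner top line
238 136.93 137.11 | 239 137.8 137.63 | 240 138.68 138.69 | 241 139.56 140.13 | 242 140.43 140.49 | 243 141.31 141.45 | 244 142.19 142.36 | 245 143.06 142.75 | 246 143.94 144.31 | 247 144.81 144.59 | 248 145.69 145.67 | 249 146.57 146.69 | 
 near inner vertical
159 258.59 261.41 | 161 258.53 258.4 | 163 258.48 258.48 | 165 258.43 258.31 | 167 258.38 258.33 | 169 258.32 258.4 | 171 258.27 258.28 | 
 far outer vertical
138 232.01 232.63 | 139 232.03 232.36 | 140 232.04 232.38 | 141 232.06 232.43 | 142 232.08 232.39 | 143 232.1 232.58 |
```

Run:
```python
from h import *
c=dict(np.load("side12.npz"));C=cloud(c);G=c["color"]
th=np.radians(5.3);n=np.array([np.cos(th),np.sin(th),0]);y=np.array([n[1],-n[0],0])
F=np.array([.4921,.1597,0])-n*.0112
q=C-F; o=q@n*1000;a=q@y*1000;z=C[...,2]*1000
blk=(G.max(-1)<45)&(z>30)&(z<200)&(np.abs(a)<90)&(o>-40)&(o<100)
blk[:, :236]=False
for lo in range(30,160,8):
    m=blk&(z>=lo)&(z<lo+8)
    if m.sum()>2: print(lo,m.sum(),'out',np.percentile(o[m],[2,10,50,98]).round(0),'along',np.percentile(a[m],[2,50,98]).round(0))
for u,v in((250,150),(249,148),(258,157),(259,155),(257,159),(246,146),(248,147)): print(u,v,'out',o[v,u].round(1),'al',a[v,u].round(1),'z',z[v,u].round(1),G[v,u])
```

```text
30 3 out [-17. -16. -15. -14.] along [-21. -18.  -9.]
38 5 out [-16. -16. -15. -13.] along [-22. -14. -11.]
46 10 out [-15. -15. -13.  29.] along [-18.  13.  25.]
54 16 out [-16. -15.  19.  28.] along [-7. 25. 51.]
62 17 out [-16. -15.  23.  29.] along [-3. 26. 56.]
70 17 out [15. 17. 19. 29.] along [-12.  24.  29.]
78 12 out [12. 13. 17. 25.] along [-16. -11.  19.]
86 46 out [10. 12. 13. 31.] along [-35.  20.  46.]
94 41 out [11. 11. 13. 34.] along [-41.  27.  49.]
102 47 out [ 7.  9. 13. 32.] along [-43.  23.  55.]
110 67 out [ 7.  8. 14. 32.] along [-46.  19.  58.]
118 57 out [ 6.  7. 13. 33.] along [-50.  22.  62.]
126 71 out [ 5.  7. 13. 30.] along [-53.  25.  66.]
134 74 out [ 4.  5. 13. 34.] along [-56.  23.  66.]
142 60 out [ 3.  5. 13. 27.] along [-29.  14.  46.]
150 36 out [11. 12. 14. 31.] along [ 4. 36. 44.]
158 24 out [11. 13. 16. 28.] along [20. 38. 40.]
250 150 out 14.5 al 11.5 z 65.4 [30 43 61]
249 148 out 14.9 al 5.1 z 68.7 [ 27  58 102]
258 157 out 41.6 al 11.9 z 34.8 [24 50 85]
259 155 out 43.1 al 14.7 z 42.5 [ 39  75 115]
257 159 out 36.8 al 14.4 z 30.7 [22 48 87]
246 146 out 12.2 al -7.6 z 69.6 [ 36  66 111]
248 147 out 15.0 al -1.0 z 68.9 [ 27  60 104]
```

```bash
python3 -m pendant '[[[0,0,-0.3],0],[[0,0,-0.6],0],[[0,0,-0.7],0],[[0,0,-0.2],0],[[0.15,0,0],0],[[0,0,0],0],[[0,0,0],0]]'
python3 - <<'E'
from go import *
from h import *
F=[]
for i in range(3):
    c=read_camera("side"); o=get_obs(); F.append(o["contact_force"]); print(o["position"])
print(np.mean(F,0))
crop(c,220,120,280,180,"side13.png",12); np.savez("side13.npz",**c)
to(.5,.165,.019,5.3)
C=cloud(c);G=c["color"]
th=np.radians(5.3);n=np.array([np.cos(th),np.sin(th),0]);y=np.array([n[1],-n[0],0])
q=C-np.array([.4921,.1597,0]); o=q@n*1000;a=q@y*1000;z=C[...,2]*1000
m=(G[...,2]>60)&(G[...,0]<45)&(o>6)&(o<70)&(abs(a)<25)&(z>25)&(z<80)
t=m&(z>66)&(a<8); print('top',t.sum(),np.median(z[t])); s=m&(z<62)&(a>6); print('side face along',s.sum(),np.median(a[s]),np.mean(a[s]))
E
```

```text
t: 14.88
position: [0.5196, 0.1644, 0.0185]
ee_rot: [-0.476, -0.522, 0.523, 0.477]
contact_force: [0.1, 0.1, -1.0]
opening: 0.265
[0.51974377 0.1644019  0.0185887 ]
[0.51984155 0.16439802 0.01866733]
[0.51991972 0.16440843 0.0187102 ]
[ 0.21124976 -0.12602495 -0.05136754]
t 15.03 pos [0.5199 0.1644 0.0187] axes x [-0.092  0.996  0.   ] y [-0. -0. -1.] z [-0.996 -0.092  0.   ] F [ 0.26 -0.21 -0.31] op 0.268
shift cm [ 0.24 -0.03  1.98]
heading 95.28 world turn deg 0.02 turn about tool y rad -0.0003 j6 -1.493
top 20 67.52730172705225
side face along 27 11.352812115786168 11.363642658075104
```

View pics/side13.png

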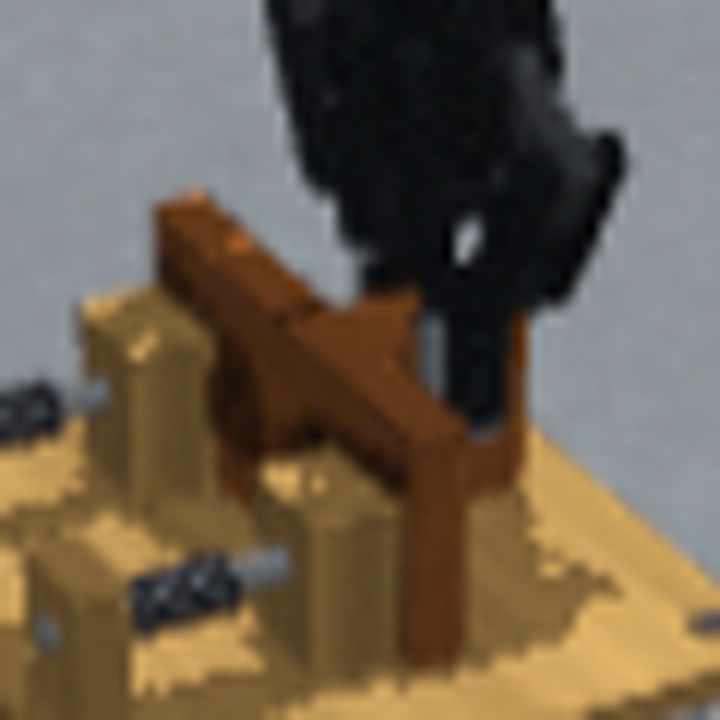

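```bash
python3 -m pendant '[[[0,-0.15,0],0],[[0,0,0.2],0],[[0,0,0.1],0],[[0,0.02,0.15],0],[[0,0.02,0.15],0],[[0,0.02,0.15],0],[[0,0.02,0.15],0],[[0,0.02,0.1],0],[[0,0.02,0.1],0],[[0,0.02,0.1],0],[[0,0,0],0],[[0,0,0],0]]'
python3 -c "
from go import *
to(.539,.165,.019,5.3)"
```

```text
t: 16.52
position: [0.5103, 0.1635, 0.0202]
ee_rot: [0.478, 0.524, -0.521, -0.475]
contact_force: [6.9, 0.1, 2.2]
opening: 0.268
t 16.52 pos [0.5103 0.1635 0.0202] axes x [-0.092  0.996  0.   ] y [ 0.005  0.001 -1.   ] z [-0.996 -0.092 -0.005] F [6.91 0.09 2.15] op 0.268
shift cm [-0.12  0.14 -2.87]
heading 95.28 world turn deg 0.02 turn about tool y rad -0.0004 j6 -1.492
```

Vertical load is now small. Next +4.5 N of press.

```bash
python3 -m pendant '[[[0,0,0.1],0],[[0,0,0.15],0],[[0,0,0.15],0],[[0,0,0.15],0],[[0,0,0.05],0],[[0,0,0],0],[[0,0,0],0],[[0,0,0],0]]'
python3 - <<'E'
from go import *
from h import *
F=[]
for i in range(6):
    c=read_camera("side"); o=get_obs(); F.append(o["contact_force"])
print(np.mean(F,0),o["torque"])
crop(c,200,110,280,185,"side14.png",9); np.savez("side14.npz",**c)
to(.5,.165,.019,5.3)
G=c["color"]
for v in(148,150,156,158): print('R row',v,G[v,256:264,0].tolist())
for v in(162,166,170): print('panel near',v,G[v,246:260,1].tolist())
for v in(140,142): print('panel far',v,G[v,226:238,1].tolist())
t=read_camera("top"); crop(t,140,140,220,215,"top14.png",8); cv2.imwrite("pics/all14.png",c["color"])
E
```

```text
t: 17.52
position: [0.5058, 0.1631, 0.0204]
ee_rot: [0.478, 0.525, -0.52, -0.474]
contact_force: [11.5, 0.5, -1.8]
opening: 0.263
[11.08049536  0.94591313 -1.71343532] [ 0.11734646 -1.71684356  0.03391183]
t 17.82 pos [0.5058 0.1631 0.0204] axes x [-0.092  0.996  0.   ] y [ 0.009  0.001 -1.   ] z [-0.996 -0.092 -0.009] F [10.65  0.76 -2.45] op 0.269
shift cm [0.24 0.14 0.56]
heading 95.27 world turn deg 0.03 turn about tool y rad -0.0006 j6 -1.491
R row 148 [21, 19, 20, 50, 153, 155, 158, 158]
R row 150 [22, 18, 20, 50, 148, 156, 158, 158]
R row 156 [51, 48, 26, 55, 91, 92, 91, 90]
R row 158 [25, 20, 20, 51, 88, 92, 93, 93]
panel near 162 [95, 94, 62, 55, 41, 51, 50, 50, 51, 76, 76, 97, 100, 153]
panel near 166 [71, 69, 73, 77, 48, 53, 50, 50, 47, 79, 96, 100, 103, 105]
panel near 170 [70, 71, 73, 68, 41, 47, 48, 48, 48, 71, 93, 100, 98, 94]
panel far 140 [147, 148, 147, 74, 43, 43, 53, 59, 59, 57, 76, 97]
panel far 142 [150, 148, 148, 75, 32, 38, 40, 37, 56, 57, 57, 56]
```

View pics/side14.png

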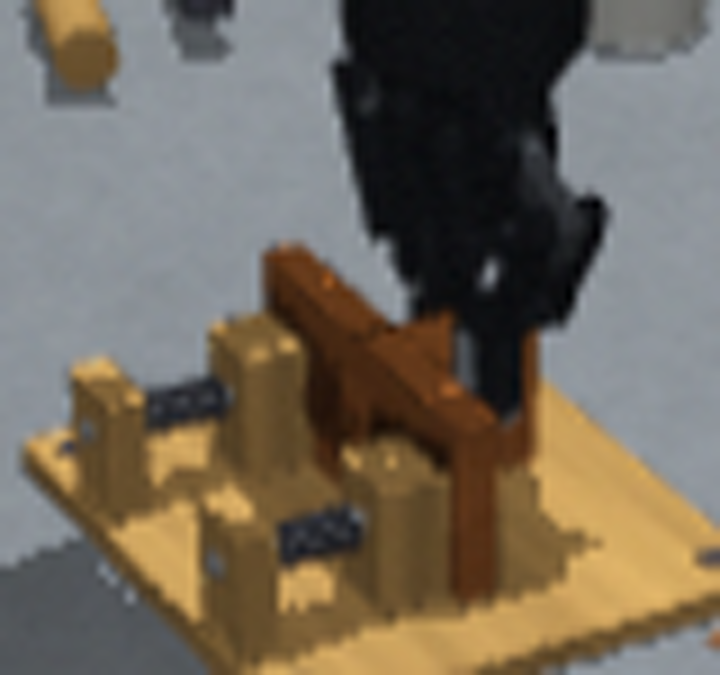

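View pics/all14.png

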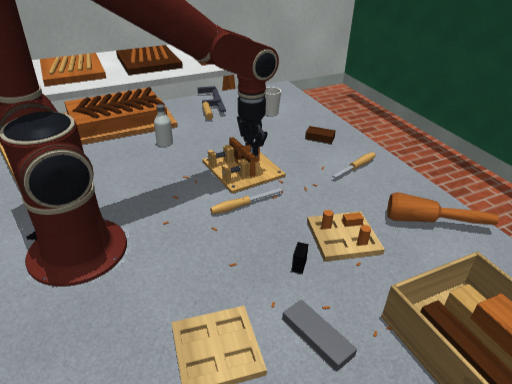

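```bash
python3 -c "
from plant import *
print(sign_off()); o=get_obs(); print(o['t'],o['contact_force'],o['opening'])"
```

```text
the job is handed in; nothing more can be done
None
the job is handed in; nothing more can be done
```

I took the tall block from the near-right pocket of the far tray and handed the job in at about 18 s, still holding the block and pressing one narrow end on the panel. After a first press I backed off, moved about 1.5 mm sideways for centring, and pressed again.

**Last checks**
- **Press:** the wrist force averaged about 11.1 N. The panel had moved about 11 mm in the side image. The vertical load was about -2 N.
- **Grip and height:** the opening was steady at about 23 mm. The block's underside was about 20 mm above the table, so 8 mm clear of the bed.
- **Centring:** about 1 mm by the side image, with 2–3 mm of camera uncertainty.
- **Contact:** in the first-press depth data no gripper point crossed the panel's face. I did not repeat this after re-pressing.
- **Everything else:** in the last side picture the other tray parts, the gouge and the black look-alike look where they were at the start.

**What disagreed or could not be seen**
- **Fingertips:** the cameras showed them about 25 mm higher than the reported tool position, so I set the grasp height by the images.
- **Cameras:** the two differed by 2–5 mm on position.
- **Contact point:** by joint position, contact came about 3 mm earlier than the side image predicted.
- **Tilt:** the tool leaned about 0.5° under load.
- **Pointer:** I never saw it against the ribs, because the arm hid it. That it stands between them rests on the force and panel travel.

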